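# Dam the tipping bowl with a card and run the seeds into the blue tray

### The job

Take the yellow sorting card from its rack and tip the white bowl down with it until you feel it firmly on its stop, without forcing it, so that the card dams most of the bowl's mouth and the big round seeds run out only through a narrow gap on the blue tray's side, all four into the blue tray. Then let the bowl spring back, stand the card upright in its rack again and let go of it. Do not knock over or move the two jars and the hand lens.

Things in the scene. Friction and masses are not known exactly. Their poses are not given: they have to be found in the camera images.
- stand: Fixed grey stand of the tipping bowl; origin on the bench (height 0) under the bowl's hinge axis, midway between its two posts. Its -x points out of the bowl's mouth, roughly to the robot, y along the hinge, z up. Hinge axis 140 mm above the bench. Posts: 40 mm long in x, inner faces at y = +-112 mm, outer +-122 mm, 156 mm high.
- bowl (a joint): Tilt of the white bowl, rad. 0 is rest: open front 0.105 above level, seeds at the back. Grows as the front goes down, to a hard stop set anew each time between 0.36 and 0.51, to be found by feel. A spring returns it: pressing square to the floor 80 mm before the hinge takes 3 N to start, up to 7 N just before the stop; over 10 N means firmly on the stop. Over 50 N is too hard.
- bowl_lip (a point): Middle of the bowl's open front edge, on the upper face of its floor, 120 mm in front of the hinge axis (which lies in that face). Moves with the bowl: x runs in the floor to the bowl's back, y along the edge, z square up from the floor.
- bowl_mid (a point): Point of the bowl's floor 20 mm in front of the hinge, axes as at the lip. The bowl is flat-floored, 200 mm wide inside and 200 mm deep, 4 mm sheet, walls 50 mm high: two sides straight for 100 mm from the front edge, then a half circle of 100 mm radius about this point. The front is open: undammed, the seeds roll straight off it into either tray.
- blue_tray: Fixed open blue tray under the left or the right half of the mouth, 150 mm (its x) by 110 mm (its y) by 60 mm high, 4 mm walls; origin at the centre of its underside. Axes parallel to the stand's. Its centre is 155 mm in front of the hinge and 57 mm to one side.
- white_tray: The like white tray under the other half of the mouth; it must get no seed.
- seed1: Round brown seed, a ball of 36 mm diameter and 15 to 31 g; origin at its centre. Rolls freely.
- seed2: Round brown seed, a ball of 36 mm diameter and 15 to 31 g; origin at its centre. Rolls freely.
- seed3: Round brown seed, a ball of 36 mm diameter and 15 to 31 g; origin at its centre. Rolls freely.
- seed4: Round brown seed, a ball of 36 mm diameter and 15 to 31 g; origin at its centre. Rolls freely.
- card: Stiff yellow sorting card, upright in the rack at the start: 155 mm long (its x), 6 mm thick (its y), 90 mm high, 75 to 155 g; on its upper edge a wooden grip bar 80 mm long, 14 mm thick, from 90 to 118 mm above the lower edge. Origin at the middle of the lower edge, z up the card. Both faces and both ends are alike.
- rack: Fixed wooden rack for the card, origin at the centre of its underside; its slot runs along its x: 110 mm long, open at both ends, 11 mm wide, slot floor 8 mm above the bench, slot walls to 40 mm, flared lips above them to 55 mm (mouth about 38 mm wide). The rack may be on either side of the bowl.
- jar1: Bystander: closed glass jar with a blue lid, 72 mm across, 130 mm high, origin at the centre of its underside.
- jar2: Bystander: the other such jar.
- lens: Bystander: hand lens lying flat, 150 mm long, 12 mm high; origin on the bench between handle and glass.

How it is judged:
By the outcome, as a careful person would: the job done as asked, in the order asked, and still so for the second after the job is handed in, with the robot touching nothing.
It also fails if it takes over 64 s, if anything falls off the work surface, if the arm or the gripper's body presses on something with over 40 N, if the wrist force passes 120 N, or if a joint passes its speed limit or range.

### The arm

A 6-joint arm with a two-finger parallel gripper is mounted at the origin on the work surface. World frame = base frame: x ahead of the robot, y to its left, z up, the work surface at z = 0. Lengths are in mm, angles in rad, forces in N, time in s.
With the tool pointing down it reaches from about 375 to 900 mm from the base axis. Payload 3.1 kg.
Tool frame: the origin (TCP) lies at the centre of the arm's flange, where the gripper is bolted on; the fingertips stand manip.tip_extent ahead of it and the grasp point (between the pads) lies 155 mm ahead of it (manip.tip_extent is the distance from the TCP to the fingertips, in mm); z points along the fingers, y is the direction in which the jaws open and shut (so a half turn about z gives the same grasp; the last joint's range is limited). The gripper opens to 85 mm and grips with 20 to 120 N. Pads are 22 mm wide; open, the fingers measure 114 mm over their backs; the gripper's body (76 mm by 85 mm) begins 54 mm behind the grasp point. The pads swing forward as they close: fully open they stand 13 mm farther back than shut.
Start: joints at [1.044, 0.527, 1.433, -0, 1.181, -0.178], TCP at [213.566, 587.357, 404.71] pointing down, gripper open.
Joint ranges: [-3.08, 3.08], [-0.75, 2.2], [0.22, 2.44], [-1.43, 4.57], [0, 2.65], [-2.85, 2.85]. Speed limits (rad/s): [2.79, 2.79, 3.14, 3.14, 3.14, 3.14].

### API

Orientations are given as a rotation vector (axis times angle).
In Python, from cell import manip, eyes, hand_in gives the robot as it stands.
- The arm moves only by the tool servo_tool, never from a script. Its argument "moves" is a list of rows, each an object of numbers: "dx", "dy", "dz": the shift along the world's x, y, z in cm; "ax", "ay", "az": the turn, a rotation vector about the world's x, y, z in degrees; "jaw": the opening, from 0 (shut) to 1 (fully open). A call has 1 to 12 rows; each row is the pose to reach, as a shift and turn from the pose measured when the call began; what a row does not reach only later rows make up. A row lasts 1/12 s, in which the tool goes at most 41.7 mm and 7.16 degrees, less where a joint would pass 70% of its speed; a pose out of reach is approached as far as the arm can. A call with a gripper value outside its range is refused whole. The fingers move at their own pace and stop on an object; "force" is the grip in N (left out, the last holds). Time passes only in rows, so rows that repeat a pose let the fingers close. It gives the time, the measured TCP pose, the force and the opening at its end, in the units of the state.
- manip.state(): the state, without advancing time (a new reading comes with each control period).
- eyes.camera(name): name is "scene" or "top" or "wrist"; returns a dict with "frame" (480x640x3 uint8, blue, green, red), "vertical_fov" (degrees; the focal length in pixels is half the picture's height over the tangent of half this angle, whatever the lens; pixels are square), "cx", "cy" (the principal point, pixels), "rvec" (rotation vector, rad) and "tvec" (3), from world to camera coordinates, as OpenCV has them. Camera axes: x right, y down, z forward; pixel columns grow to the right and rows downward; lengths in mm; the calibration is good to about 2 mm. The wrist camera is an equidistant fisheye: a pixel r from the principal point sees the ray r / f radians off the axis. A picture is of the moment at which its call begins. There is no depth.
- hand_in(): hands the job in, once; it reports no verdict.
The state is a dict: "time": time; "qpos": joint angles; "dq": joint speeds; "effort": joint torques, N m; "ee_pos": TCP position; "orientation": TCP orientation; "wrist_force": force on the tool from outside, world axes, zero at the start; "moment": the same for the moment, N m; "finger_gap": finger opening in mm.
Only numpy, scipy, OpenCV 4.12 (cv2) and the standard library are available. Lean on these libraries where they do the work, as an engineer would, in place of code of your own. Each camera call takes 0.05 s, during which the arm holds its last target.

## Working session

There is one attempt and no reset: what is moved stays moved. The work goes in short steps, Python scripts to look and compute and a tool call to move; the robot and the scene stay as the last step left them, time stands still between calls to the robot, and variables do not carry over. Pictures are saved under pics/ and viewed, and the job is handed in when it is done.

Besides the shell and the picture viewer there is one more tool, called by a JSON object that holds its "method" and its "body". servo_tool: Moves the arm, as the interface text tells. Its arguments: {"type":"object","properties":{"moves":{"type":"array"},"force":{"type":"number"}},"required":["moves"]}

```bash
ls; mkdir -p pics; python3 - <<'E'
from cell import manip, eyes
import cv2
print(manip.state(), manip.tip_extent)
for n in ("scene","top","wrist"):
    c=eyes.camera(n); cv2.imwrite(f"pics/{n}0.png",c["frame"]); print(n,c["vertical_fov"],c["cx"],c["cy"],c["rvec"],c["tvec"])
E
```

```text
pics
{'time': 0.0, 'qpos': array([ 1.04349443e+00,  5.28494578e-01,  1.43390774e+00,  1.64268665e-05,
        1.18141012e+00, -1.78477729e-01]), 'dq': array([-0.00012188,  0.00287722, -0.00171815, -0.00047772, -0.00133268,
       -0.00057951]), 'effort': array([ 6.89893932e-05, -4.42344582e+01, -1.78029585e+01, -6.74224589e-05,
        8.27897253e-03, -4.95997110e-07]), 'ee_pos': array([213.4020884 , 587.072776  , 403.71401816]), 'orientation': array([-0.54503174, -3.09315775,  0.0032629 ]), 'wrist_force': array([-1.09056975,  0.73295269, -0.42432683]), 'moment': array([0.02220571, 0.05211205, 0.00079765]), 'finger_gap': 85.56054676036122} 173.4
scene 42.050499882227015 318.73610930407386 231.06051667045014 [ 1.73723445  1.56693952 -0.81090846] [ -52.224091   -262.49333991 1662.02532014]
top 53.86546445436082 317.797591371242 233.9818506795684 [ 2.1457328  -2.16693791  0.18302343] [-16.26719423 582.88997852 821.21790569]
wrist 65.70646984690485 322.44993548255775 242.76092978136106 [-2.34606067 -1.64075439 -0.26675447] [-624.15025059  -39.77036794  379.67302559]
```

View pics/scene0.png

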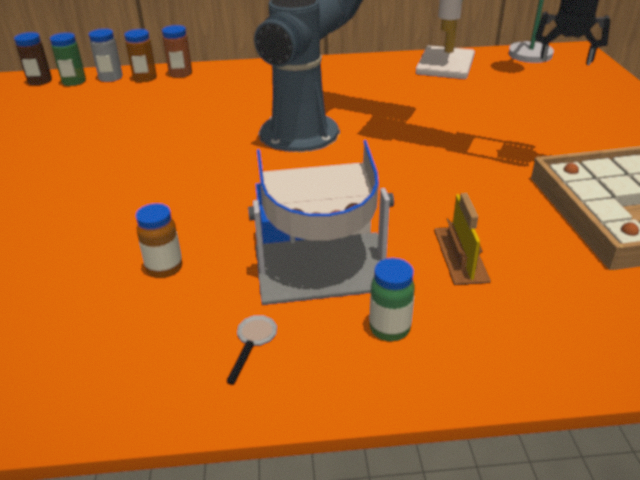

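View pics/top0.png

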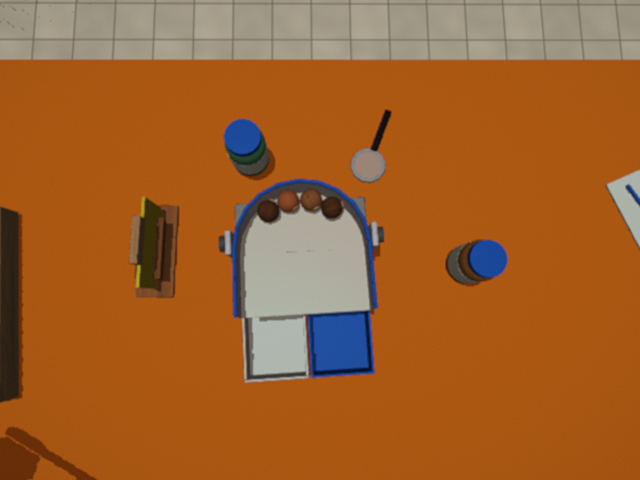

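View pics/wrist0.png

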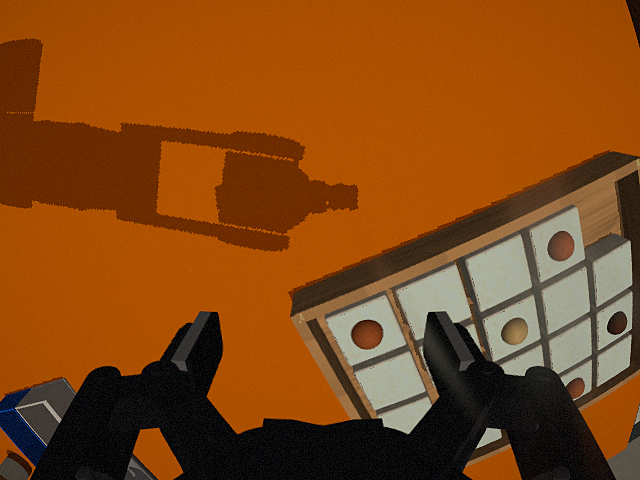

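The top view shows the white tray at about (277,347), the blue tray at (341,343) on the robot's right, and the card with its rack at (155,250) on the left. The four seeds lie at the back of the bowl, around (268–332, 205). Next I'll measure with masks.

```bash
cat > h.py <<'E'
import numpy as np, cv2
from cell import manip, eyes
from scipy.spatial.transform import Rotation as R
class Cam:
    def __init__(s,n):
        c=eyes.camera(n); s.n=n; s.im=c["frame"]; s.f=240/np.tan(np.radians(c["vertical_fov"])/2)
        s.c=np.array([c["cx"],c["cy"]]); s.Rm=R.from_rotvec(np.ravel(c["rvec"])).as_matrix(); s.t=np.ravel(c["tvec"])
        s.o=-s.Rm.T@s.t
    def ray(s,p):
        d=(np.asarray(p,float)-s.c)
        if s.n=="wrist":
            r=np.hypot(*d); th=r/s.f
            v=np.array([*(d/max(r,1e-9)*np.sin(th)),np.cos(th)])
        else: v=np.array([*(d/s.f),1])
        return s.Rm.T@v
    def onz(s,p,z):
        d=s.ray(p); return s.o+d*(z-s.o[2])/d[2]
    def proj(s,X):
        v=s.Rm@np.asarray(X,float)+s.t
        if s.n=="wrist":
            r=np.hypot(v[0],v[1]); th=np.arctan2(r,v[2]); return s.c+s.f*th*v[:2]/max(r,1e-9)
        return s.c+s.f*v[:2]/v[2]
    def save(s,name,box=None,k=1):
        im=s.im
        if box: im=im[box[1]:box[3],box[0]:box[2]]
        cv2.imwrite("pics/"+name,cv2.resize(im,None,fx=k,fy=k,interpolation=cv2.INTER_CUBIC))
def mask(im,lo,hi):
    return cv2.inRange(cv2.cvtColor(im,cv2.COLOR_BGR2HSV),np.array(lo),np.array(hi))
E
python3 - <<'E'
from h import *
T=Cam("top"); S=Cam("scene")
print("top o",T.o,"scene o",S.o)
T.save("t_rack.png",(100,170,220,320),4)
T.save("t_bowl.png",(215,170,395,390),3 if 0 else 2.7)
S.save("s_rack.png",(420,180,500,290),5)
for n,C in (("top",T),("scene",S)):
    m=mask(C.im,(22,150,60),(35,255,255)); cs,_=cv2.findContours(m,0,2)
    for c in cs:
        if cv2.contourArea(c)>60: print(n,"yellow",cv2.contourArea(c),cv2.boxPoints(cv2.minAreaRect(c)).round(1).tolist(), cv2.approxPolyDP(c,3,True)[:,0].tolist())
    m=mask(C.im,(105,150,40),(130,255,255)); cs,_=cv2.findContours(m,0,2)
    for c in cs:
        if cv2.contourArea(c)>60: print(n,"blue",cv2.contourArea(c),cv2.boxPoints(cv2.minAreaRect(c)).round(1).tolist())
E
```

```text
top o [457.1461746   -1.16246213 897.4632143 ] scene o [1491.74581804  -71.30669549  776.89641749]
top yellow 89.5 [[136.0, 264.0], [141.0, 264.0], [141.0, 287.0], [136.0, 287.0]] [[140, 264], [137, 287]]
top yellow 71.5 [[140.10000610351562, 216.89999389648438], [141.5, 196.8000030517578], [146.10000610351562, 197.10000610351562], [144.8000030517578, 217.3000030517578]] [[142, 197], [144, 217], [146, 199]]
top blue 3670.0 [[307.0, 315.0], [369.0, 310.70001220703125], [373.20001220703125, 372.1000061035156], [311.20001220703125, 376.29998779296875]]
top blue 1053.0 [[461.0, 258.0], [486.5, 232.5], [513.0, 259.0], [487.5, 284.5]]
top blue 770.5 [[225.60000610351562, 184.39999389648438], [367.79998779296875, 175.3000030517578], [376.29998779296875, 306.8999938964844], [234.10000610351562, 316.1000061035156]]
top blue 984.5 [[225.0, 120.0], [260.0, 120.0], [260.0, 155.0], [225.0, 155.0]]
scene yellow 787.0 [[446.79998779296875, 197.8000030517578], [465.20001220703125, 192.6999969482422], [487.6000061035156, 273.70001220703125], [469.20001220703125, 278.79998779296875]] [[457, 195], [454
[... 538 characters left out ...]
99998474121094], [72.69999694824219, 31.899999618530273], [74.30000305175781, 43.400001525878906], [51.900001525878906, 46.599998474121094]]
scene blue 214.5 [[14.300000190734863, 34.900001525878906], [37.20000076293945, 31.100000381469727], [39.099998474121094, 42.79999923706055], [16.299999237060547, 46.599998474121094]]
scene blue 194.0 [[124.5, 30.899999618530273], [146.60000610351562, 28.5], [147.89999389648438, 39.79999923706055], [125.80000305175781, 42.20000076293945]]
scene blue 191.5 [[89.30000305175781, 30.799999237060547], [110.5, 27.799999237060547], [112.0999984741211, 39.0], [90.9000015258789, 42.0]]
scene blue 191.0 [[163.0, 26.0], [184.0, 26.0], [184.0, 37.0], [163.0, 37.0]]
```

View pics/t_rack.png

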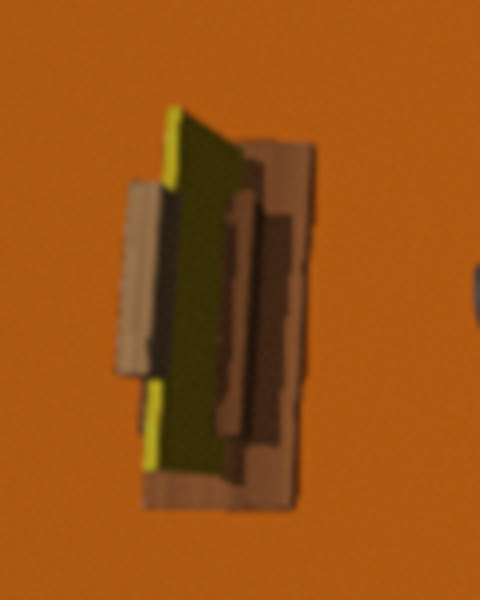

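View pics/t_bowl.png

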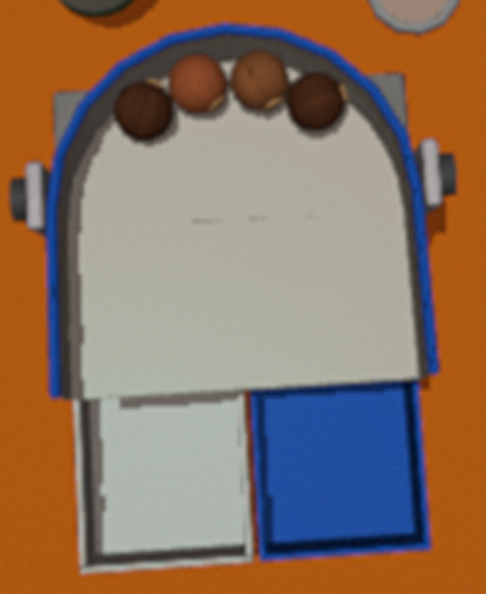

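View pics/s_rack.png

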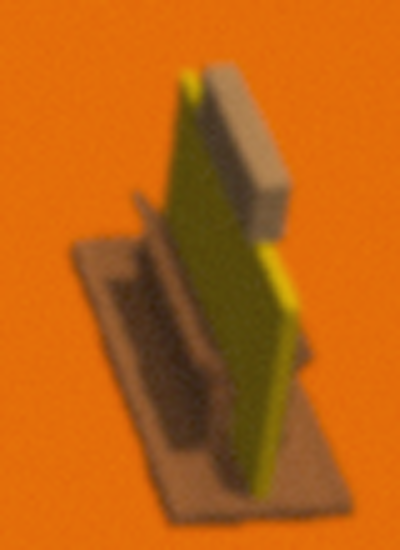

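```bash
python3 - <<'E'
from h import *
T=Cam("top")
def P(l,z):
    a=np.array([T.onz(p,z)[:2] for p in l]); print(a.round(1).tolist()); return a
print("bar"); b=P([(132.75,215),(140.75,215.5),(129,263.2),(137,264.2)],126); print(b.mean(0), np.linalg.norm(b[0]-b[2]),np.linalg.norm(b[0]-b[1]), np.degrees(np.arctan2(*(b[0]+b[1]-b[2]-b[3])[::-1])))
print("cardtop"); c=P([(144.2,196.4),(137.5,287.5)],98); print(c.mean(0),np.linalg.norm(c[0]-c[1]),np.degrees(np.arctan2(*(c[0]-c[1])[::-1])))
print("rackbase z8"); P([(178.5,206),(174,297),(135.5,296.5)],8)
print("trays z60"); t=P([(245.4,381.9),(307.6,377.4),(310.6,377.4),(375,372.6)],60)
u=t[3]-t[0]; print(np.linalg.norm(u),np.degrees(np.arctan2(u[0],-u[1])))
print("lip"); l=P([(244.6,317.8),(372.4,310)],152.6); u=l[1]-l[0]; print(l.mean(0),np.linalg.norm(u),np.degrees(np.arctan2(u[0],-u[1])))
# posts top z156 crop inner faces
print("posts"); p=P([(215+26/2.7,170+163/2.7),(215+44/2.7,170+165/2.7),(215+30/2.7,170+228/2.7),(215+423/2.7,170+140/2.7),(215+438/2.7,170+140/2.7),(215+440/2.7,170+205/2.7)],156)
print("seeds");P([(268,210),(289,202),(311,200),(332,207)],150)
print("jars");P([(487,259),(243,137)],130); print("lens");P([(368,165),(387,112)],6)
E
```

```text
bar
[[604.5, 284.3], [603.6, 271.2], [525.1, 286.8], [523.3, 273.8]]
[564.15299944 279.04887181] 79.48783476592844 13.127318467525887 -1.813862198321794
cardtop
[[642.2, 276.7], [486.8, 281.3]]
[564.51481564 278.98422111] 155.5066492672154 -1.7046780914502044
rackbase z8
[[643.9, 242.3], [471.9, 245.2], [473.6, 316.0]]
trays z60
[[325.9, 105.0], [331.7, -1.2], [331.7, -6.4], [338.0, -117.4]]
222.71764456884307 3.1209626805987374
lip
[[436.3, 95.5], [445.9, -103.2]]
[441.13102831  -3.83832806] 198.98495972449663 2.759400803699794
posts
[[573.1, 128.1], [571.8, 117.6], [534.8, 125.1], [585.0, -105.5], [584.9, -114.4], [546.2, -114.4]]
seeds
[[606.6, 60.3], [619.5, 26.5], [622.6, -9.0], [610.8, -42.8]]
jars
[[526.1, -297.5], [736.3, 104.5]]
lens
[[723.6, -122.6], [832.4, -163.5]]
```

{"method": "servo_tool", "body": {"moves": [{"dx": 3,"dy": -2.6,"dz": 0,"az": 2,"jaw": 1},{"dx": 6,"dy": -5.3,"az": 4,"jaw": 1},{"dx": 9,"dy": -7.9,"az": 6,"jaw": 1},{"dx": 12,"dy": -10.5,"az": 8,"jaw": 1},{"dx": 15,"dy": -13.2,"az": 10,"jaw": 1},{"dx": 18,"dy": -15.8,"az": 12,"jaw": 1},{"dx": 21,"dy": -18.4,"az": 14,"jaw": 1},{"dx": 24,"dy": -21.1,"az": 16,"jaw": 1},{"dx": 27.5,"dy": -24.1,"az": 18.2,"jaw": 1},{"dx": 31,"dy": -27.2,"az": 18.2,"jaw": 1},{"dx": 34,"dy": -29.8,"az": 18.2,"jaw": 1},{"dx": 35.1,"dy": -30.8,"az": 18.2,"jaw": 1}], "force": 80}}

```text
validation failed for argument at $.mo...
```

```bash
python3 - <<'E'
from h import *
W=Cam("wrist"); W.save("w1.png")
s=manip.state(); print(s['time'],s['ee_pos'],s['qpos'],R.from_rotvec(s['orientation']).as_matrix().round(4).tolist(),s['wrist_force'])
E
```

```text
0.35 [213.52933106 587.29264879 404.47206295] [ 1.04349473e+00  5.27741206e-01  1.43298214e+00  2.07728654e-05
  1.18139346e+00 -1.78473960e-01] [[-0.9398, 0.3418, -0.0003], [0.3418, 0.9398, -0.0004], [0.0001, -0.0005, -1.0]] [0.17824992 0.09081838 0.50353172]
```

View pics/w1.png

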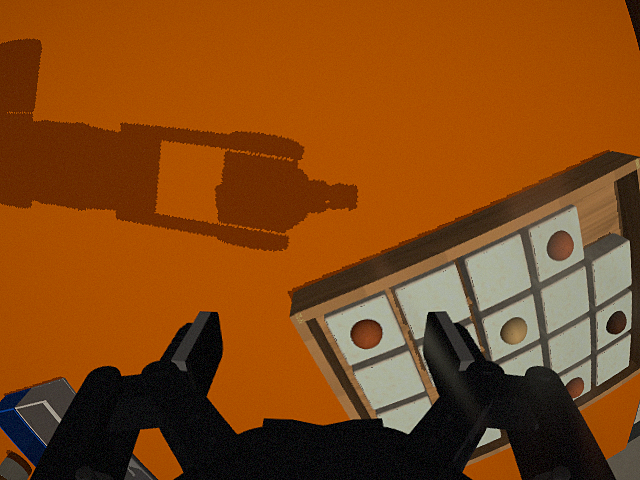

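The arm hasn't moved: the call was refused, so the picture is the starting view again. I'll write out every key in each row.

{"method": "servo_tool", "body": {"moves": [{"dx": 3,"dy": -2.6,"dz": 0,"ax": 0,"ay": 0,"az": 2,"jaw": 1},{"dx": 6,"dy": -5.3,"dz": 0,"ax": 0,"ay": 0,"az": 4,"jaw": 1},{"dx": 9,"dy": -7.9,"dz": 0,"ax": 0,"ay": 0,"az": 6,"jaw": 1},{"dx": 12,"dy": -10.5,"dz": 0,"ax": 0,"ay": 0,"az": 8,"jaw": 1},{"dx": 15,"dy": -13.2,"dz": 0,"ax": 0,"ay": 0,"az": 10,"jaw": 1},{"dx": 18,"dy": -15.8,"dz": 0,"ax": 0,"ay": 0,"az": 12,"jaw": 1},{"dx": 21,"dy": -18.4,"dz": 0,"ax": 0,"ay": 0,"az": 14,"jaw": 1},{"dx": 24,"dy": -21.1,"dz": 0,"ax": 0,"ay": 0,"az": 16,"jaw": 1},{"dx": 27.5,"dy": -24.1,"dz": 0,"ax": 0,"ay": 0,"az": 18.2,"jaw": 1},{"dx": 31,"dy": -27.2,"dz": 0,"ax": 0,"ay": 0,"az": 18.2,"jaw": 1},{"dx": 34,"dy": -29.8,"dz": 0,"ax": 0,"ay": 0,"az": 18.2,"jaw": 1},{"dx": 35.1,"dy": -30.8,"dz": 0,"ax": 0,"ay": 0,"az": 18.2,"jaw": 1}], "force": 80}}

```text
time: 1.35
ee_pos: [567.9, 276.0, 404.6]
orientation: [0.054, 3.138, -0.002]
wrist_force: [0.8, 0.8, -0.5]
finger_gap: 85.3
```

```bash
python3 - <<'E'
from h import *
W=Cam("wrist"); W.save("w2.png")
s=manip.state(); print(s['time'],s['ee_pos'],s['qpos'],R.from_rotvec(s['orientation']).as_matrix().round(4).tolist(),s['wrist_force'])
E
```

```text
1.4 [570.10124642 274.19654552 404.55475709] [ 0.27269057  0.53748879  1.41389095 -0.00417236  1.18575805 -1.2598235 ] [[-0.9993, 0.0367, 0.0053], [0.0367, 0.9993, -0.0025], [-0.0054, -0.0023, -1.0]] [ 2.10885573 -0.96500686  0.41674201]
```

View pics/w2.png

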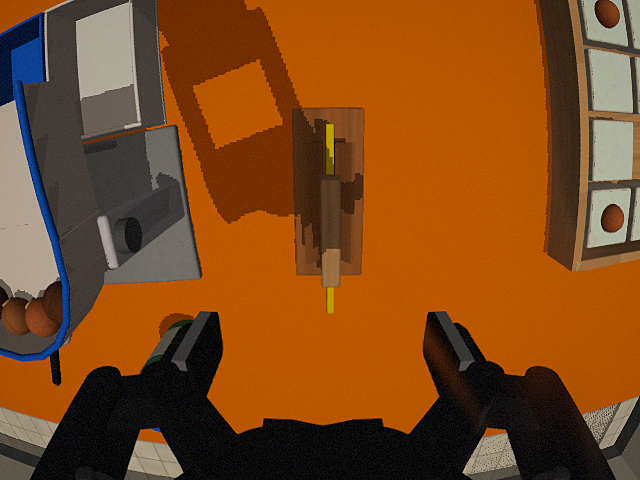

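The wrist view shows the card's bar, upright in the rack, at columns 322–340 and rows 176–287. I'll check it by casting rays.

```bash
python3 - <<'E'
from h import *
W=Cam("wrist"); W.save("w3.png",(280,90,380,330),2.5)
s=manip.state(); print(s['time'],s['ee_pos'],s['orientation'],s['dq'].round(3))
m=mask(W.im,(22,150,60),(35,255,255)); ys,xs=np.nonzero(m); ok=(xs>300)&(xs<360); ys=ys[ok];xs=xs[ok]
for a,b in((110,176),(284,320)):
    k=(ys>=a)&(ys<b); 
    e=ys[k].min() if a<200 else ys[k].max(); print(e, xs[k].mean(), W.onz((xs[k].mean(),e+(0 if a<200 else 1)),98).round(1))
for p in ((322,176),(340,176),(322,287),(340,287)): print(W.onz(p,126).round(1))
E
```

```text
1.45 [567.8905208  276.07203921 404.39653665] [ 5.74903019e-02  3.13866214e+00 -1.38096383e-03] [ 0.069 -0.02   0.054  0.044  0.024  0.026]
120 331.78801843317973 [488.4 283.6  98. ]
309 332.2529411764706 [642.  279.2  98. ]
[525.5 275.2 126. ]
[525.9 287.2 126. ]
[606.7 272.  126. ]
[607.2 285.2 126. ]
```

View pics/w3.png

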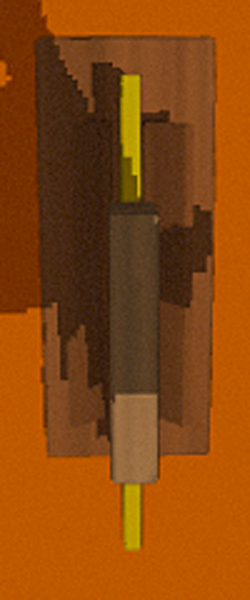

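{"method": "servo_tool", "body": {"moves": [{"dx": -0.3,"dy": 0.4,"dz": -2,"ax": 0,"ay": 0,"az": 0.2,"jaw": 1},{"dx": -0.3,"dy": 0.4,"dz": -5,"ax": 0,"ay": 0,"az": 0.2,"jaw": 1},{"dx": -0.3,"dy": 0.4,"dz": -8,"ax": 0,"ay": 0,"az": 0.2,"jaw": 1},{"dx": -0.3,"dy": 0.4,"dz": -9.5,"ax": 0,"ay": 0,"az": 0.2,"jaw": 1},{"dx": -0.3,"dy": 0.4,"dz": -10,"ax": 0,"ay": 0,"az": 0.2,"jaw": 1},{"dx": -0.3,"dy": 0.4,"dz": -10,"ax": 0,"ay": 0,"az": 0.2,"jaw": 1}]}}

```text
time: 1.95
ee_pos: [563.8, 280.6, 302.9]
orientation: [-0.051, -3.14, 0.003]
wrist_force: [0.1, -0.0, -0.3]
finger_gap: 85.6
```

```bash
python3 - <<'E'
from h import *
W=Cam("wrist"); W.save("w4.png")
s=manip.state(); print(s['time'],s['ee_pos'],s['dq'].round(3),R.from_rotvec(s['orientation']).as_matrix().round(4).tolist(),s['wrist_force'])
E
```

```text
2.0 [564.51894564 280.70140601 304.34355028] [-0.005 -0.028 -0.029 -0.002  0.002 -0.   ] [[-0.9995, 0.0324, 0.0017], [0.0324, 0.9995, -0.0009], [-0.0017, -0.0009, -1.0]] [0.1866448  0.32648389 0.37915179]
```

View pics/w4.png

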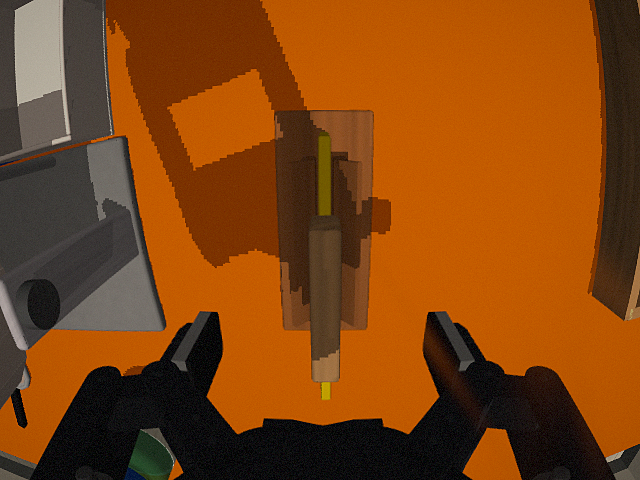

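The bar is centred between the fingers, at column 325 against 323 for the finger midline. I'll go down and grip.

{"method": "servo_tool", "body": {"moves": [{"dx": 0.05,"dy": -0.05,"dz": -1.5,"ax": 0,"ay": 0,"az": 0,"jaw": 1},{"dx": 0.05,"dy": -0.05,"dz": -3,"ax": 0,"ay": 0,"az": 0,"jaw": 1},{"dx": 0.05,"dy": -0.05,"dz": -3.7,"ax": 0,"ay": 0,"az": 0,"jaw": 1},{"dx": 0.05,"dy": -0.05,"dz": -3.7,"ax": 0,"ay": 0,"az": 0,"jaw": 0.6},{"dx": 0.05,"dy": -0.05,"dz": -3.7,"ax": 0,"ay": 0,"az": 0,"jaw": 0.3},{"dx": 0.05,"dy": -0.05,"dz": -3.7,"ax": 0,"ay": 0,"az": 0,"jaw": 0.1},{"dx": 0.05,"dy": -0.05,"dz": -3.7,"ax": 0,"ay": 0,"az": 0,"jaw": 0},{"dx": 0.05,"dy": -0.05,"dz": -3.7,"ax": 0,"ay": 0,"az": 0,"jaw": 0},{"dx": 0.05,"dy": -0.05,"dz": -3.7,"ax": 0,"ay": 0,"az": 0,"jaw": 0},{"dx": 0.05,"dy": -0.05,"dz": -3.7,"ax": 0,"ay": 0,"az": 0,"jaw": 0},{"dx": 0.05,"dy": -0.05,"dz": -3.7,"ax": 0,"ay": 0,"az": 0,"jaw": 0}], "force": 80}}

```text
time: 2.92
ee_pos: [565.4, 280.4, 268.3]
orientation: [0.051, 3.138, -0.0]
wrist_force: [-0.5, 0.3, 4.0]
finger_gap: 13.1
```

```bash
python3 - <<'E'
from h import *
W=Cam("wrist"); W.save("w5.png")
s=manip.state(); print(s['time'],s['ee_pos'],s['finger_gap'],s['qpos'],s['dq'].round(3),R.from_rotvec(s['orientation']).as_matrix().round(4).tolist(),s['wrist_force'],s['moment'])
E
```

```text
2.9667 [565.43554074 280.39751242 268.24563137] 12.84834501565828 [ 2.83799133e-01  7.05663997e-01  1.52485530e+00 -1.47634836e-03
  9.07716211e-01 -1.25366696e+00] [ 0.     0.001 -0.001 -0.001  0.    -0.   ] [[-0.9995, 0.0324, 0.0035], [0.0324, 0.9995, -0.0002], [-0.0036, -0.0001, -1.0]] [0.32832996 0.81293278 4.3734263 ] [0.14596789 0.03064915 0.02479399]
```

View pics/w5.png

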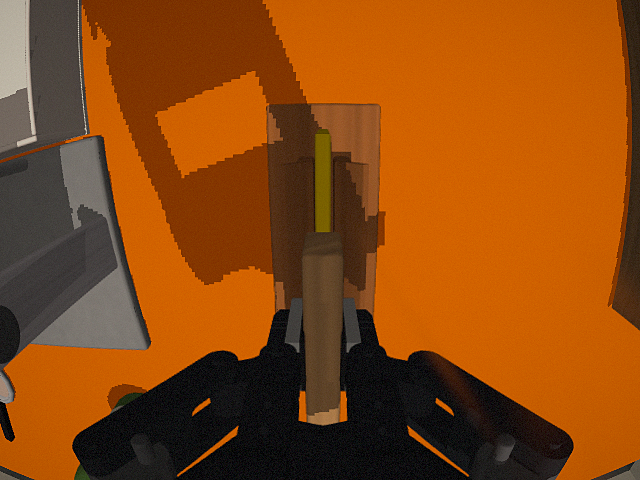

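Gripped: the gap is 12.8 mm and the bar sits between the pads. Now I'll lift it straight up.

{"method": "servo_tool", "body": {"moves": [{"dx": 0,"dy": 0,"dz": 0.8,"ax": 0,"ay": 0,"az": 0,"jaw": 0},{"dx": 0,"dy": 0,"dz": 2,"ax": 0,"ay": 0,"az": 0,"jaw": 0},{"dx": 0,"dy": 0,"dz": 4,"ax": 0,"ay": 0,"az": 0,"jaw": 0},{"dx": 0,"dy": 0,"dz": 6.5,"ax": 0,"ay": 0,"az": 0,"jaw": 0},{"dx": 0,"dy": 0,"dz": 9.5,"ax": 0,"ay": 0,"az": 0,"jaw": 0},{"dx": 0,"dy": 0,"dz": 12.5,"ax": 0,"ay": 0,"az": 0,"jaw": 0},{"dx": 0,"dy": 0,"dz": 15.5,"ax": 0,"ay": 0,"az": 0,"jaw": 0},{"dx": 0,"dy": 0,"dz": 18.5,"ax": 0,"ay": 0,"az": 0,"jaw": 0},{"dx": 0,"dy": 0,"dz": 21,"ax": 0,"ay": 0,"az": 0,"jaw": 0},{"dx": 0,"dy": 0,"dz": 22.5,"ax": 0,"ay": 0,"az": 0,"jaw": 0},{"dx": 0,"dy": 0,"dz": 23,"ax": 0,"ay": 0,"az": 0,"jaw": 0}]}}

```text
time: 3.88
ee_pos: [565.4, 280.4, 502.7]
orientation: [0.051, 3.131, 0.003]
wrist_force: [0.5, 0.5, -0.7]
finger_gap: 13.0
```

```bash
python3 - <<'E'
from h import *
s=manip.state(); print(s['time'],s['ee_pos'],s['finger_gap'],s['qpos'],R.from_rotvec(s['orientation']).as_matrix().round(4).tolist(),s['wrist_force'])
O=np.array([560.5,4.5]);phi=np.radians(2.95);xs=np.array([np.cos(phi),np.sin(phi)]);ys=np.array([-xs[1],xs[0]])
print(O-xs*85+ys*20)
# rack centre from w3-type corners are in wrist earlier
E
```

```text
3.8833 [565.35347816 280.43203017 502.65747171] 12.970988122876753 [ 2.83916076e-01  4.45451911e-01  1.29574149e+00 -1.31906977e-03
  1.39029439e+00 -1.25436501e+00] [[-0.9994, 0.0323, 0.0101], [0.0323, 0.9995, 0.0016], [-0.01, 0.0019, -0.9999]] [ 0.53596057  0.52970476 -0.68836608]
[474.58335041  20.09901677]
```

```bash
cat > g.py <<'E'
from h import *
import sys
O=np.array([560.5,4.5]);phi=np.radians(2.95)
L=260.2
def target(al,h=0,s=85,c=20,psi=20,L=L):
    Rs=R.from_euler('z',phi); n=np.array([-np.sin(al),0,np.cos(al)])
    P=np.array([-s*np.cos(al),c,-s*np.sin(al)])+ (L+h)*n
    p=Rs.apply(P)+[O[0],O[1],140]
    base=R.from_matrix(np.array([[0,1,0],[1,0,0],[0,0,-1]]))
    return p, Rs*R.from_euler('y',-al)*R.from_euler('z',-np.radians(psi))*base
def delta(p,r,st=None):
    st=st or manip.state()
    d=(p-st['ee_pos'])/10; a=np.degrees((r*R.from_rotvec(st['orientation']).inv()).as_rotvec())
    return d.round(2),a.round(2)
E
python3 - <<'E'
from g import *
p,r=target(-0.105,h=80); print(p,*delta(p,r))
s=manip.state()
E
```

```text
[510.65901146  21.95809506 487.2349792 ] [ -5.47 -25.85  -1.54] [  -5.27    4.42 -105.12]
```

{"method": "servo_tool", "body": {"moves": [{"dx": -0.2,"dy": -1,"dz": 0,"ax": 0,"ay": 0,"az": -4,"jaw": 0},{"dx": -0.6,"dy": -2.8,"dz": 0,"ax": 0,"ay": 0,"az": -11,"jaw": 0},{"dx": -1,"dy": -4.8,"dz": 0,"ax": 0,"ay": 0,"az": -18,"jaw": 0},{"dx": -1.5,"dy": -7,"dz": 0,"ax": 0,"ay": 0,"az": -25,"jaw": 0},{"dx": -2,"dy": -9.2,"dz": 0,"ax": 0,"ay": 0,"az": -32,"jaw": 0},{"dx": -2.4,"dy": -11.4,"dz": 0,"ax": 0,"ay": 0,"az": -39,"jaw": 0},{"dx": -2.9,"dy": -13.5,"dz": 0,"ax": 0,"ay": 0,"az": -46,"jaw": 0},{"dx": -3.3,"dy": -15.5,"dz": 0,"ax": 0,"ay": 0,"az": -53,"jaw": 0},{"dx": -3.7,"dy": -17.5,"dz": 0,"ax": 0,"ay": 0,"az": -60,"jaw": 0},{"dx": -4.1,"dy": -19.5,"dz": 0,"ax": 0,"ay": 0,"az": -67,"jaw": 0},{"dx": -4.5,"dy": -21.5,"dz": 0,"ax": 0,"ay": 0,"az": -73,"jaw": 0},{"dx": -4.8,"dy": -22.8,"dz": 0,"ax": 0,"ay": 0,"az": -78,"jaw": 0}]}}

```text
time: 4.88
ee_pos: [516.5, 50.9, 501.8]
orientation: [2.019, 2.398, -0.011]
wrist_force: [-0.2, 0.3, -0.3]
finger_gap: 12.5
```

```bash
python3 - <<'E'
from g import *
p,r=target(-0.105,h=80); print(*delta(p,r)); s=manip.state(); print(s['time'],s['ee_pos'],s['qpos'],s['finger_gap'])
E
```

```text
[-0.58 -2.89 -1.46] [ -1.13   5.74 -26.85]
4.8833 [516.45050736  50.85181005 501.80318453] [-0.11499852  0.2758514   1.56617865 -0.01030817  1.29760713 -0.28326496] 12.489193514236058
```

{"method": "servo_tool", "body": {"moves": [{"dx": -0.1,"dy": -0.8,"dz": -0.3,"ax": -0.2,"ay": 1.2,"az": -5.5,"jaw": 0},{"dx": -0.3,"dy": -1.5,"dz": -0.7,"ax": -0.5,"ay": 2.4,"az": -11,"jaw": 0},{"dx": -0.4,"dy": -2.2,"dz": -1,"ax": -0.7,"ay": 3.6,"az": -16.5,"jaw": 0},{"dx": -0.5,"dy": -2.7,"dz": -1.3,"ax": -0.9,"ay": 4.7,"az": -22,"jaw": 0},{"dx": -0.6,"dy": -2.9,"dz": -1.5,"ax": -1.1,"ay": 5.7,"az": -26.8,"jaw": 0},{"dx": -0.6,"dy": -2.9,"dz": -1.5,"ax": -1.1,"ay": 5.7,"az": -26.8,"jaw": 0},{"dx": -0.6,"dy": -2.9,"dz": -1.5,"ax": -1.1,"ay": 5.7,"az": -26.8,"jaw": 0},{"dx": -0.6,"dy": -2.9,"dz": -1.5,"ax": -1.1,"ay": 5.7,"az": -26.8,"jaw": 0}]}}

```text
time: 5.55
ee_pos: [510.3, 22.0, 486.6]
orientation: [-2.474, -1.835, 0.134]
wrist_force: [0.6, 0.3, -0.7]
finger_gap: 12.8
```

```bash
python3 - <<'E'
from g import *
T=Cam("top"); T.save("t6.png",(200,140,420,400),2.3); S=Cam("scene"); S.save("s6.png",(200,60,460,320),2.3); W=Cam("wrist"); W.save("w6.png")
p,r=target(-0.105,h=80); print(*delta(p,r)); s=manip.state(); print(s['time'],s['ee_pos'],s['wrist_force'])
E
```

```text
[ 0.03 -0.02  0.03] [-0.03  0.06 -0.13]
5.7 [510.39099207  22.11278577 486.89670833] [ 0.2094151  -0.13214103 -1.28309028]
```

View pics/t6.png

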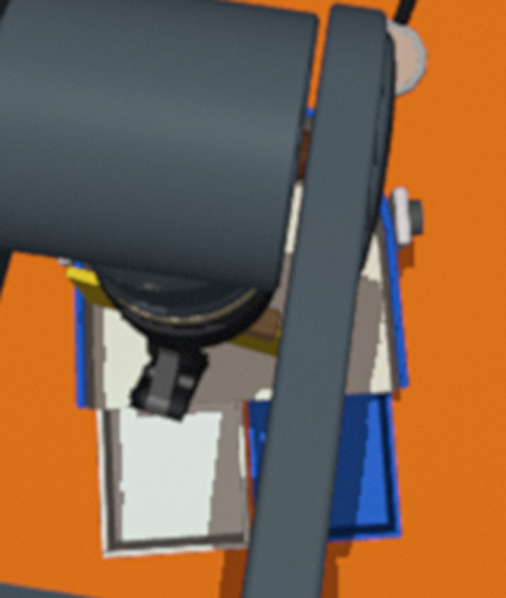

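View pics/s6.png

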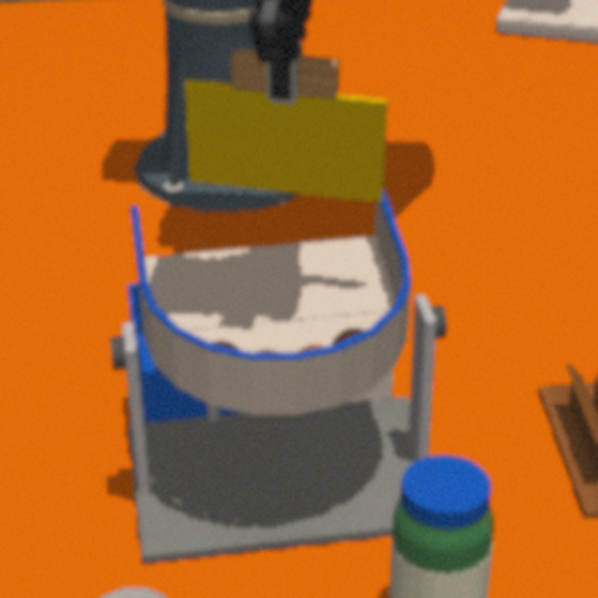

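View pics/w6.png

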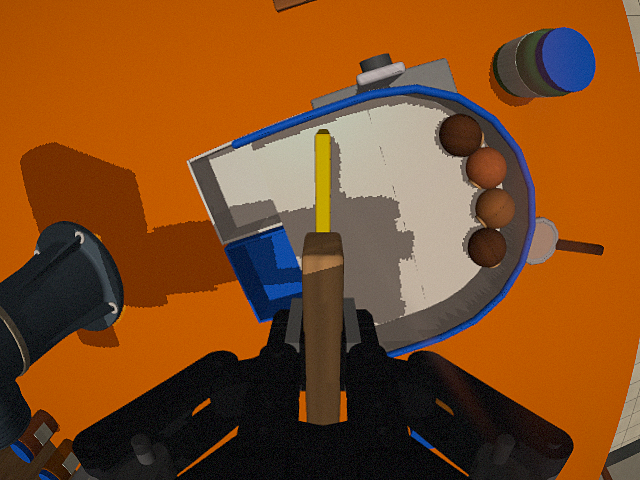

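```bash
python3 - <<'E'
from g import *
W=Cam("wrist");S=Cam("scene");T=Cam("top")
Rs=R.from_euler('z',phi)
def B(x,y,z,al=-0.105):
    v=R.from_euler('y',-al).apply([x,y,z]); return Rs.apply(v)+[O[0],O[1],140]
st=manip.state(); rt=R.from_rotvec(st['orientation'])
for nm,X in (("rimL out",B(-120,104,50)),("rimL in",B(-120,100,50)),("lipL",B(-120,100,0)),("rimR out",B(-120,-104,50)),("rimR in",B(-120,-100,50)),("lipR",B(-120,-100,0)),("backrim",B(84,0,50)),
  ("whitetray far", np.r_[Rs.apply([-230,112,60])[:2]+O,60]),("bluetray near", np.r_[Rs.apply([-230,-112,60])[:2]+O,60]),
  ("cardtopWhite",st['ee_pos']+rt.apply([77.5,0,L-90])),("cardtopBlue",st['ee_pos']+rt.apply([-77.5,0,L-90])),("cardbotBlue",st['ee_pos']+rt.apply([-77.5,0,L])),("cardbotWhite",st['ee_pos']+rt.apply([77.5,0,L]))):
    print(nm,X.round(1),"W",W.proj(X).round(1),"S crop",((S.proj(X)-[200,60])*2.3).round(0),"T crop",((T.proj(X)-[200,140])*2.3).round(0))
W.save("w7.png",(170,60,350,330),2.2)
E
```

```text
rimL out [441.2 102.5 202.3] W [234.5 146.6] S crop [377. 187.] T crop [ 81. 404.]
rimL in [441.4  98.5 202.3] W [236.6 151.8] S crop [373. 188.] T crop [ 88. 403.]
lipL [436.2  98.2 152.6] W [250. 147.] S crop [370. 236.] T crop [ 99. 409.]
rimR out [ 451.9 -105.2  202.3] W [333.3 377.6] S crop [127. 209.] T crop [410. 382.]
rimR in [ 451.7 -101.2  202.3] W [331.8 374.3] S crop [132. 209.] T crop [404. 383.]
lipR [ 446.5 -101.5  152.6] W [330.7 342.9] S crop [136. 258.] T crop [394. 390.]
backrim [649.2   9.1 180.9] W [533.2 191.1] S crop [292. 359.] T crop [229.  90.]
whitetray far [325.  104.5  60. ] W [185.  164.4] S crop [358. 262.] T crop [105. 558.]
bluetray near [ 336.6 -119.2   60. ] W [259.1 326.7] S crop [123. 283.] T crop [405. 537.]
cardtopWhite [515.2  95.3 314.9] W [322.9 135.3] S crop [386. 101.] T crop [ 65. 269.]
cardtopBlue [470.3 -52.9 320.3] W [323.  441.6] S crop [184.  80.] T crop [344. 350.]
cardbotBlue [461.  -53.4 230.8] W [322.8 349.7] S crop [189. 179.] T crop [332. 369.]
cardbotWhite [505.9  94.8 225.4] W [322.6 130.3] S crop [381. 201.] T crop [ 90. 298.]
```

View pics/w7.png

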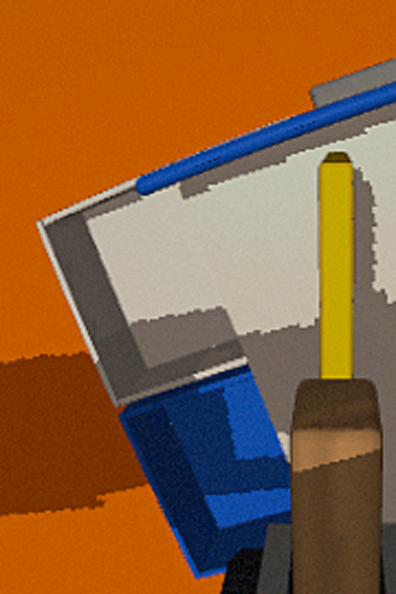

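The predictions for the rim, tray and card match the pictures to 1–3 px. The card is positioned over the mouth, and the seeds are at the back. I'll lower it to 12 mm above the floor.

```bash
python3 - <<'E'
from g import *
for h in (12,0): p,r=target(-0.105,h=h); print(*delta(p,r))
E
```

```text
[-0.69 -0.05 -6.73] [-0.03  0.06 -0.1 ]
[-0.81 -0.05 -7.92] [-0.03  0.06 -0.1 ]
```

{"method": "servo_tool", "body": {"moves": [{"dx": -0.1,"dy": 0,"dz": -1,"ax": 0,"ay": 0,"az": 0,"jaw": 0},{"dx": -0.3,"dy": 0,"dz": -3,"ax": 0,"ay": 0,"az": 0,"jaw": 0},{"dx": -0.5,"dy": 0,"dz": -5,"ax": 0,"ay": 0,"az": 0,"jaw": 0},{"dx": -0.6,"dy": 0,"dz": -6.2,"ax": 0,"ay": 0,"az": 0,"jaw": 0},{"dx": -0.7,"dy": 0,"dz": -6.7,"ax": 0,"ay": 0,"az": 0,"jaw": 0},{"dx": -0.7,"dy": 0,"dz": -6.7,"ax": 0,"ay": 0,"az": 0,"jaw": 0},{"dx": -0.7,"dy": 0,"dz": -6.7,"ax": 0,"ay": 0,"az": 0,"jaw": 0}]}}

```text
time: 6.43
ee_pos: [503.7, 22.0, 420.3]
orientation: [-2.476, -1.834, 0.133]
wrist_force: [-0.4, 0.1, -0.9]
finger_gap: 13.0
```

```bash
python3 - <<'E'
from g import *
W=Cam("wrist");W.save("w8.png")
for h in (0,-2): p,r=target(-0.105,h=h); print(*delta(p,r))
s=manip.state(); print(s['time'],s['ee_pos'],s['wrist_force'],s['moment'])
E
```

```text
[-0.16 -0.05 -1.31] [-0.01  0.17 -0.11]
[-0.18 -0.05 -1.51] [-0.01  0.17 -0.11]
6.4833 [503.90779237  22.00217587 420.73706894] [-0.32790297  0.48006788 -0.09206501] [ 0.00994499 -0.0265378   0.0146639 ]
```

View pics/w8.png

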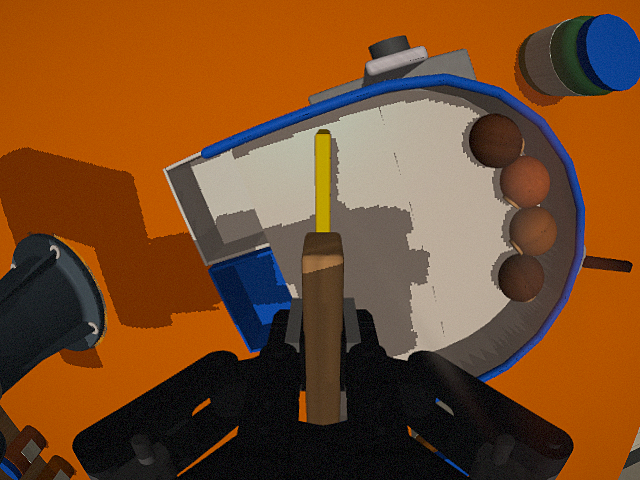

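{"method": "servo_tool", "body": {"moves": [{"dx": -0.1,"dy": 0,"dz": -0.6,"ax": 0,"ay": 0,"az": 0,"jaw": 0},{"dx": -0.1,"dy": 0,"dz": -1.1,"ax": 0,"ay": 0,"az": 0,"jaw": 0},{"dx": -0.2,"dy": 0,"dz": -1.4,"ax": 0,"ay": 0,"az": 0,"jaw": 0},{"dx": -0.2,"dy": 0,"dz": -1.5,"ax": 0,"ay": 0,"az": 0,"jaw": 0},{"dx": -0.2,"dy": 0,"dz": -1.5,"ax": 0,"ay": 0,"az": 0,"jaw": 0}], "force": 100}}

```text
time: 6.9
ee_pos: [502.2, 21.8, 406.1]
orientation: [-2.478, -1.835, 0.13]
wrist_force: [1.0, -0.3, 3.2]
finger_gap: 12.7
```

```bash
python3 - <<'E'
from g import *
s=manip.state(); print(s['time'],s['ee_pos'],s['wrist_force'],s['moment'])
for al in (-0.105,-.05,0,.05,.1,.15): p,r=target(al,h=-3); print(al,*delta(p,r))
E
```

```text
6.9 [502.17360744  21.84138531 406.11029653] [ 1.02945166 -0.34366126  3.19990863] [ 0.03467214 -0.09163376  0.02797806]
-0.105 [-0.02 -0.03 -0.14] [ 0.01  0.22 -0.1 ]
-0.05 [-1.46 -0.11 -0.5 ] [ 0.17 -2.92 -0.1 ]
0 [-2.76 -0.17 -0.89] [ 0.32 -5.78 -0.1 ]
0.05 [-4.03 -0.24 -1.35] [ 0.47 -8.64 -0.1 ]
0.1 [-5.28 -0.3  -1.87] [  0.62 -11.5   -0.1 ]
0.15 [-6.5  -0.37 -2.45] [  0.77 -14.37  -0.1 ]
```

Contact at 3.2 N, where I expected it. Now I tip the bowl, turning the card with it.

{"method": "servo_tool", "body": {"moves": [{"dx": -0.7,"dy": -0.05,"dz": -0.3,"ax": 0.1,"ay": -1.4,"az": 0,"jaw": 0},{"dx": -1.4,"dy": -0.1,"dz": -0.5,"ax": 0.2,"ay": -2.9,"az": 0,"jaw": 0},{"dx": -2.1,"dy": -0.1,"dz": -0.7,"ax": 0.2,"ay": -4.3,"az": 0,"jaw": 0},{"dx": -2.8,"dy": -0.2,"dz": -0.9,"ax": 0.3,"ay": -5.8,"az": 0,"jaw": 0},{"dx": -3.4,"dy": -0.2,"dz": -1.1,"ax": 0.4,"ay": -7.2,"az": 0,"jaw": 0},{"dx": -4,"dy": -0.2,"dz": -1.35,"ax": 0.5,"ay": -8.6,"az": 0,"jaw": 0},{"dx": -4.65,"dy": -0.3,"dz": -1.6,"ax": 0.5,"ay": -10,"az": 0,"jaw": 0},{"dx": -5.3,"dy": -0.3,"dz": -1.9,"ax": 0.6,"ay": -11.5,"az": 0,"jaw": 0},{"dx": -5.3,"dy": -0.3,"dz": -1.9,"ax": 0.6,"ay": -11.5,"az": 0,"jaw": 0}]}}

```text
time: 7.65
ee_pos: [448.6, 18.9, 387.8]
orientation: [2.478, 1.833, 0.132]
wrist_force: [0.7, 1.0, 5.4]
finger_gap: 12.4
```

```bash
python3 - <<'E'
from g import *
W=Cam("wrist");W.save("w9.png");S=Cam("scene"); S.save("s9.png",(200,60,460,320),2.3)
s=manip.state(); print(s['time'],s['ee_pos'],s['wrist_force'],s['moment'])
for al in (.1,.15,.2,.25,.3): p,r=target(al,h=-4); print(al,*delta(p,r))
E
```

```text
7.75 [449.35045872  18.8461631  387.83446448] [-1.58792639  0.15234393  4.22984901] [0.35119248 0.01150882 0.00245116]
0.1 [ 0.01 -0.   -0.14] [ 0.02  0.03 -0.06]
0.15 [-1.2  -0.07 -0.72] [ 0.17 -2.83 -0.06]
0.2 [-2.39 -0.13 -1.36] [ 0.31 -5.69 -0.06]
0.25 [-3.54 -0.19 -2.06] [ 0.46 -8.55 -0.06]
0.3 [-4.66 -0.24 -2.82] [  0.61 -11.42  -0.06]
```

View pics/w9.png

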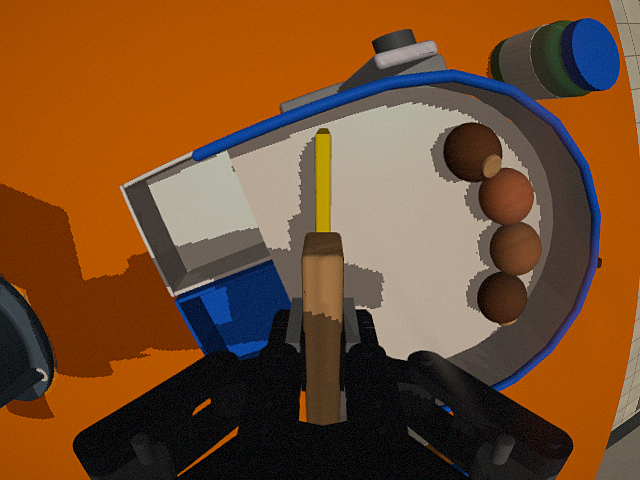

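View pics/s9.png

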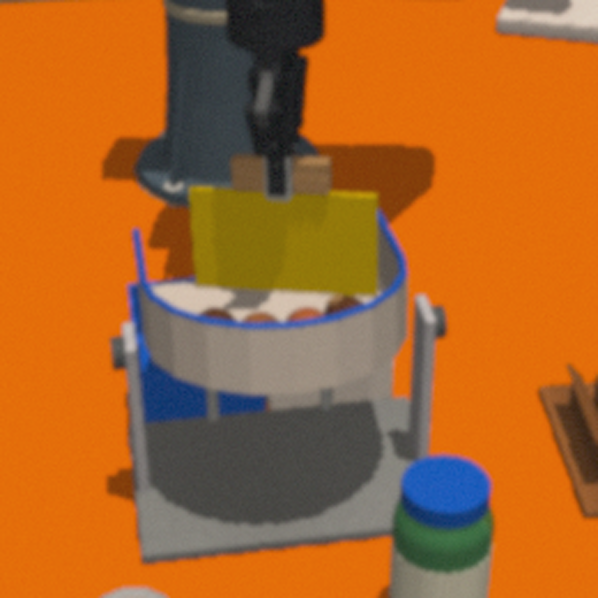

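The seeds have started to roll and the card is sitting flush. I'll keep tipping to about 0.23.

{"method": "servo_tool", "body": {"moves": [{"dx": -0.6,"dy": -0.05,"dz": -0.35,"ax": 0.1,"ay": -1.4,"az": 0,"jaw": 0},{"dx": -1.2,"dy": -0.1,"dz": -0.7,"ax": 0.2,"ay": -2.8,"az": 0,"jaw": 0},{"dx": -1.8,"dy": -0.1,"dz": -1,"ax": 0.2,"ay": -4.2,"az": 0,"jaw": 0},{"dx": -2.4,"dy": -0.1,"dz": -1.35,"ax": 0.3,"ay": -5.7,"az": 0,"jaw": 0},{"dx": -2.7,"dy": -0.15,"dz": -1.55,"ax": 0.3,"ay": -6.5,"az": 0,"jaw": 0},{"dx": -3,"dy": -0.15,"dz": -1.75,"ax": 0.4,"ay": -7.3,"az": 0,"jaw": 0},{"dx": -3,"dy": -0.15,"dz": -1.75,"ax": 0.4,"ay": -7.3,"az": 0,"jaw": 0}]}}

```text
time: 8.33
ee_pos: [419.2, 17.3, 370.2]
orientation: [2.414, 1.786, 0.287]
wrist_force: [-0.9, -0.3, 4.3]
finger_gap: 12.5
```

```bash
python3 - <<'E'
from g import *
W=Cam("wrist");W.save("w10.png")
s=manip.state(); print(s['time'],s['ee_pos'],s['wrist_force'],s['moment'])
for al in (.22,.25,.28,.31,.34): p,r=target(al,h=-4); print(al,*delta(p,r))
E
```

```text
8.3833 [419.36837942  17.30905347 370.3599175 ] [-1.58955697 -0.46930102  5.5712816 ] [0.30851803 0.07541625 0.09042494]
0.22 [0.14 0.   0.11] [-0.03  0.43 -0.06]
0.25 [-0.54 -0.03 -0.32] [ 0.06 -1.29 -0.06]
0.28 [-1.22 -0.07 -0.76] [ 0.15 -3.01 -0.06]
0.31 [-1.88 -0.1  -1.23] [ 0.24 -4.72 -0.06]
0.34 [-2.53 -0.14 -1.72] [ 0.33 -6.44 -0.06]
```

View pics/w10.png

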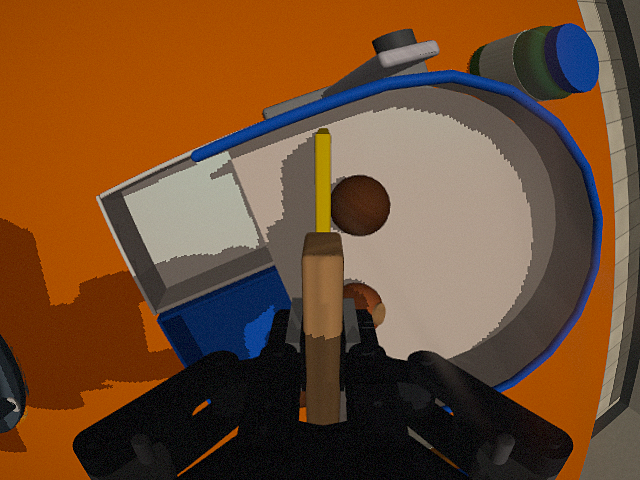

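{"method": "servo_tool", "body": {"moves": [{"dx": -0.3,"dy": 0,"dz": -0.2,"ax": 0,"ay": -0.6,"az": 0,"jaw": 0},{"dx": -0.6,"dy": 0,"dz": -0.4,"ax": 0.1,"ay": -1.3,"az": 0,"jaw": 0},{"dx": -0.8,"dy": -0.05,"dz": -0.5,"ax": 0.1,"ay": -1.9,"az": 0,"jaw": 0},{"dx": -1,"dy": -0.05,"dz": -0.6,"ax": 0.1,"ay": -2.4,"az": 0,"jaw": 0},{"dx": -1,"dy": -0.05,"dz": -0.6,"ax": 0.1,"ay": -2.4,"az": 0,"jaw": 0}]}}

```text
time: 8.8
ee_pos: [409.5, 16.8, 364.5]
orientation: [2.391, 1.769, 0.336]
wrist_force: [-2.2, 0.3, 5.8]
finger_gap: 12.5
```

```bash
python3 - <<'E'
from g import *
W=Cam("wrist");W.save("w11.png")
s=manip.state(); print(s['time'],s['ee_pos'],s['wrist_force'],s['moment'])
for al in (.26,.28,.31,.34): p,r=target(al,h=-4); print(al,*delta(p,r))
E
```

```text
8.85 [409.66780244  16.76685472 364.53702528] [-1.63682556  0.13020556  5.75032275] [0.42207642 0.01041709 0.10344168]
0.26 [0.2  0.01 0.12] [-0.02  0.54 -0.07]
0.28 [-0.25 -0.01 -0.18] [ 0.04 -0.6  -0.07]
0.31 [-0.91 -0.05 -0.65] [ 0.13 -2.32 -0.06]
0.34 [-1.56 -0.08 -1.13] [ 0.22 -4.04 -0.06]
```

View pics/w11.png

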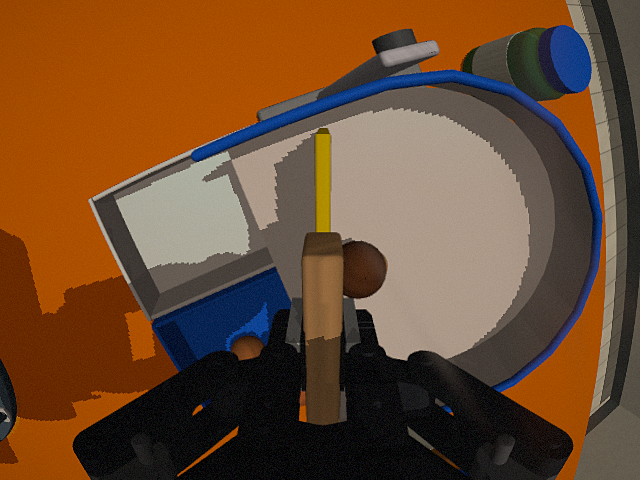

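One seed is in the blue tray and the others are rolling along the card. I'll keep going towards the stop.

{"method": "servo_tool", "body": {"moves": [{"dx": -0.2,"dy": 0,"dz": -0.15,"ax": 0,"ay": -0.6,"az": 0,"jaw": 0},{"dx": -0.5,"dy": 0,"dz": -0.35,"ax": 0.1,"ay": -1.2,"az": 0,"jaw": 0},{"dx": -0.7,"dy": 0,"dz": -0.5,"ax": 0.1,"ay": -1.8,"az": 0,"jaw": 0},{"dx": -0.9,"dy": -0.05,"dz": -0.65,"ax": 0.1,"ay": -2.3,"az": 0,"jaw": 0}]}}

```text
time: 9.18
ee_pos: [400.8, 16.2, 358.1]
orientation: [2.367, 1.753, 0.383]
wrist_force: [-2.2, -0.2, 6.6]
finger_gap: 12.6
```

```bash
python3 - <<'E'
from g import *
s=manip.state(); print(s['time'],s['ee_pos'],s['wrist_force'],s['moment'])
for al in (.31,.34,.37): p,r=target(al,h=-4); print(al,*delta(p,r))
E
```

```text
9.1833 [400.83939953  16.22747352 358.11720519] [-2.24353202 -0.2053828   6.61099159] [ 0.53931    -0.03595579  0.10203095]
0.31 [-0.03  0.01 -0.01] [ 0.03 -0.01 -0.09]
0.34 [-0.67 -0.03 -0.49] [ 0.12 -1.73 -0.09]
0.37 [-1.3  -0.06 -1.  ] [ 0.21 -3.45 -0.09]
```

{"method": "servo_tool", "body": {"moves": [{"dx": -0.2,"dy": 0,"dz": -0.15,"ax": 0,"ay": -0.5,"az": 0,"jaw": 0},{"dx": -0.45,"dy": 0,"dz": -0.3,"ax": 0.1,"ay": -1.1,"az": 0,"jaw": 0},{"dx": -0.67,"dy": 0,"dz": -0.5,"ax": 0.1,"ay": -1.7,"az": 0,"jaw": 0}]}}

```text
time: 9.43
ee_pos: [394.4, 16.1, 353.3]
orientation: [2.349, 1.741, 0.418]
wrist_force: [-4.7, -2.7, 10.5]
finger_gap: 12.7
```

```bash
python3 - <<'E'
from g import *
s=manip.state(); print(s['time'],s['ee_pos'],s['wrist_force'],s['moment'])
for al in (.34,.37,.4): p,r=target(al,h=-4); print(al,*delta(p,r))
W=Cam("wrist");W.save("w12.png")
E
```

```text
9.4333 [394.36717565  16.08001942 353.31653764] [-4.72081563 -2.71513315 10.46720279] [-0.09215954  0.19368671 -0.07825192]
0.34 [-0.03 -0.01 -0.01] [ 0.05  0.01 -0.13]
0.37 [-0.66 -0.05 -0.52] [ 0.14 -1.71 -0.13]
0.4 [-1.27 -0.08 -1.04] [ 0.23 -3.42 -0.13]
```

View pics/w12.png

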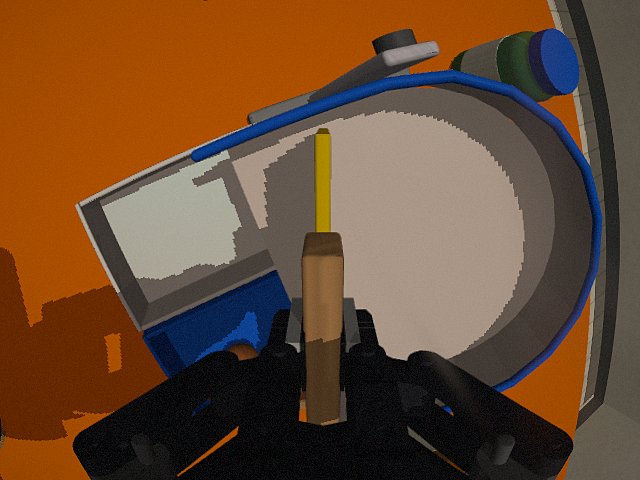

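The force has jumped to 11.5 N, so this is the stop. I'll press slightly more, straight into the floor, to be sure it's firm.

{"method": "servo_tool", "body": {"moves": [{"dx": 0.03,"dy": 0,"dz": -0.08,"ax": 0,"ay": 0,"az": 0,"jaw": 0},{"dx": 0.05,"dy": 0,"dz": -0.14,"ax": 0,"ay": 0,"az": 0,"jaw": 0}]}}

```text
time: 9.65
ee_pos: [394.2, 15.8, 352.7]
orientation: [2.348, 1.741, 0.418]
wrist_force: [-14.9, -7.4, 30.5]
finger_gap: 12.5
```

```bash
python3 - <<'E'
from g import *
s=manip.state(); print(s['time'],s['ee_pos'],s['wrist_force'],s['moment'])
W=Cam("wrist");W.save("w13.png");S=Cam("scene"); S.save("s13.png",(200,60,460,320),2.3)
E
```

```text
9.65 [394.22268573  15.79590452 352.71056468] [-14.85017544  -7.4119944   30.5378587 ] [-0.09679239  0.73846688 -0.18740655]
```

View pics/w13.png

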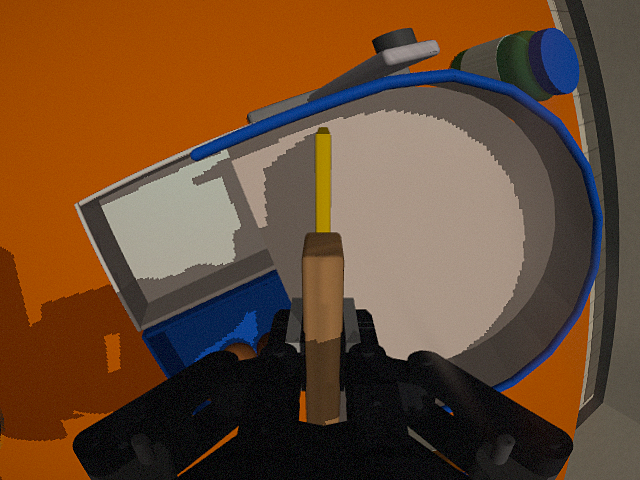

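View pics/s13.png

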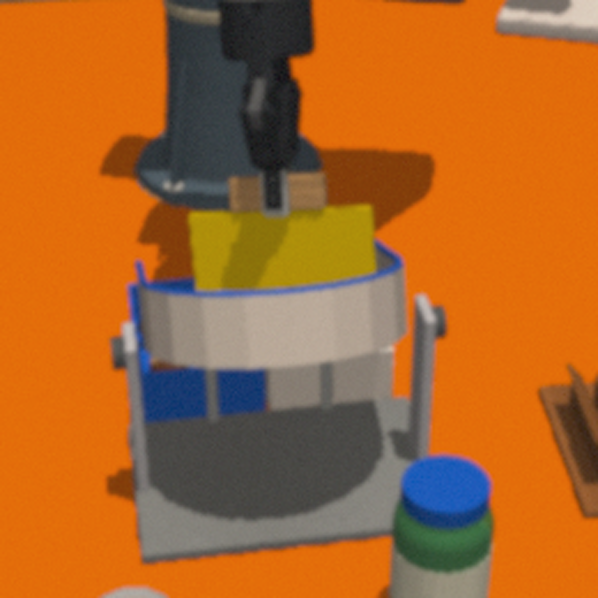

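The force is 34 N, so it's firmly on the stop. I'll ease off to a moderate press and hold while the seeds finish.

{"method": "servo_tool", "body": {"moves": [{"dx": -0.02,"dy": 0,"dz": 0.06,"ax": 0,"ay": 0,"az": 0,"jaw": 0},{"dx": -0.02,"dy": 0,"dz": 0.06,"ax": 0,"ay": 0,"az": 0,"jaw": 0}]}}

```text
time: 9.92
ee_pos: [393.9, 16.0, 353.9]
orientation: [2.348, 1.741, 0.419]
wrist_force: [-3.2, 0.4, 6.3]
finger_gap: 12.4
```

```bash
python3 - <<'E'
from g import *
s=manip.state(); print(s['time'],s['ee_pos'],s['wrist_force'],s['moment'])
T=Cam("top");T.save("t14.png",(180,140,440,400),2.3)
E
```

```text
9.9167 [393.90870878  15.95431458 353.89897192] [-3.16519648  0.35600723  6.34809161] [0.49489832 0.10840875 0.15436215]
```

View pics/t14.png

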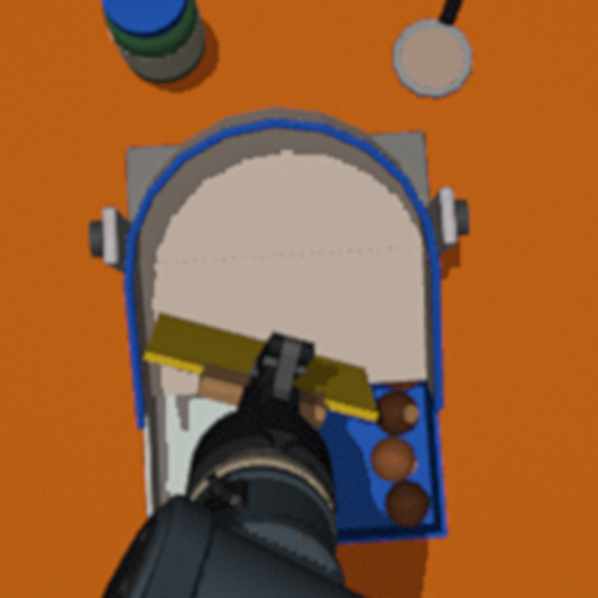

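The bowl is empty and three seeds are visible in the blue tray at crop (397,411), (393,459) and (408,503); the fourth is probably hidden under the card or arm. The press has dropped to 7 N, so I'll re-seat it on the stop and hold for about half a second.

{"method": "servo_tool", "body": {"moves": [{"dx": 0.02,"dy": 0,"dz": -0.06,"ax": 0,"ay": 0,"az": 0,"jaw": 0},{"dx": 0.03,"dy": 0,"dz": -0.1,"ax": 0,"ay": 0,"az": 0,"jaw": 0},{"dx": 0.03,"dy": 0,"dz": -0.1,"ax": 0,"ay": 0,"az": 0,"jaw": 0},{"dx": 0.03,"dy": 0,"dz": -0.1,"ax": 0,"ay": 0,"az": 0,"jaw": 0}]}}

```text
time: 10.3
ee_pos: [394.3, 15.9, 353.1]
orientation: [2.347, 1.743, 0.418]
wrist_force: [-5.4, -2.5, 10.8]
finger_gap: 12.4
```

```bash
python3 - <<'E'
from g import *
s=manip.state(); print(s['time'],s['ee_pos'],s['wrist_force'],s['moment'])
T=Cam("top");T.save("t15.png",(300,280,400,390),5)
E
```

```text
10.3 [394.33224537  15.87445453 353.14890949] [-5.37802821 -2.46376404 10.75579099] [0.18929954 0.21469781 0.02216918]
```

View pics/t15.png

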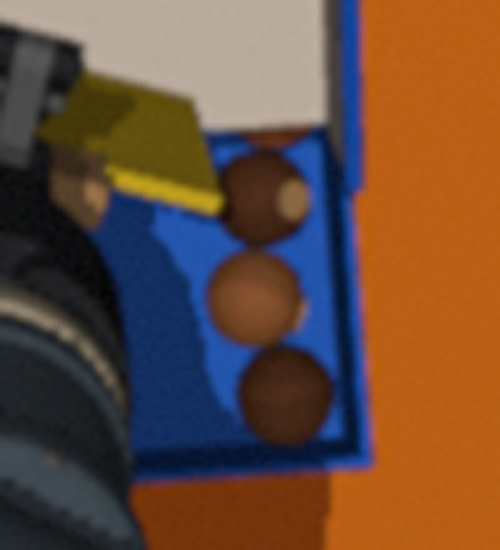

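The fourth seed shows at the tray's back wall, just under the lip (crop (280,137)), so all four are in the blue tray. Now I'll follow the bowl back up.

```bash
python3 - <<'E'
from g import *
for al in (.34,.25,.15,.05,-.05): p,r=target(al,h=-2); print(al,*delta(p,r))
for h in (0,5,80): p,r=target(-.105,h=h); print(h,*delta(p,r))
E
```

```text
0.34 [-0.09  0.    0.19] [ 0.1   0.05 -0.21]
0.25 [1.91 0.11 1.6 ] [-0.18  5.2  -0.21]
0.15 [4.27 0.23 2.94] [-0.49 10.92 -0.22]
0.05 [6.75 0.36 4.05] [-0.79 16.64 -0.22]
-0.05 [9.32 0.49 4.9 ] [-1.1  22.36 -0.23]
0 [10.8   0.57  5.45] [-1.27 25.51 -0.23]
5 [10.85  0.57  5.95] [-1.27 25.51 -0.23]
80 [11.63  0.61 13.41] [-1.27 25.51 -0.23]
```

{"method": "servo_tool", "body": {"moves": [{"dx": 0.9,"dy": 0.05,"dz": 0.9,"ax": -0.1,"ay": 2.6,"az": -0.1,"jaw": 0},{"dx": 1.9,"dy": 0.1,"dz": 1.6,"ax": -0.2,"ay": 5.2,"az": -0.2,"jaw": 0},{"dx": 3.1,"dy": 0.2,"dz": 2.3,"ax": -0.3,"ay": 8,"az": -0.2,"jaw": 0},{"dx": 4.3,"dy": 0.2,"dz": 2.95,"ax": -0.5,"ay": 10.9,"az": -0.2,"jaw": 0},{"dx": 5.5,"dy": 0.3,"dz": 3.5,"ax": -0.6,"ay": 13.8,"az": -0.2,"jaw": 0},{"dx": 6.75,"dy": 0.4,"dz": 4.05,"ax": -0.8,"ay": 16.6,"az": -0.2,"jaw": 0},{"dx": 8,"dy": 0.4,"dz": 4.5,"ax": -0.9,"ay": 19.5,"az": -0.2,"jaw": 0},{"dx": 9.3,"dy": 0.5,"dz": 4.9,"ax": -1.1,"ay": 22.4,"az": -0.2,"jaw": 0},{"dx": 10.4,"dy": 0.55,"dz": 5.3,"ax": -1.2,"ay": 24.6,"az": -0.2,"jaw": 0},{"dx": 10.9,"dy": 0.6,"dz": 6,"ax": -1.3,"ay": 25.5,"az": -0.2,"jaw": 0},{"dx": 11.1,"dy": 0.6,"dz": 7.5,"ax": -1.3,"ay": 25.5,"az": -0.2,"jaw": 0},{"dx": 11.3,"dy": 0.6,"dz": 9.5,"ax": -1.3,"ay": 25.5,"az": -0.2,"jaw": 0}]}}

```text
time: 11.35
ee_pos: [507.6, 22.0, 446.4]
orientation: [-2.473, -1.831, 0.143]
wrist_force: [0.4, -0.0, -1.7]
finger_gap: 12.7
```

```bash
python3 - <<'E'
from g import *
s=manip.state(); print(s['time'],s['ee_pos'],s['wrist_force'],s['moment'])
# goal: over rack, vertical, card y angle 88.14 at z 503
r=R.from_matrix(np.array([[-0.9995,.0324,0],[.0324,.9995,0],[0,0,-1]]))
print(*delta(np.array([565.4,280.4,503]),r))
E
```

```text
11.35 [507.57314336  21.95515112 446.41728928] [ 0.40216581 -0.02763577 -1.67527649] [ 0.01466594 -0.06622115  0.02825295]
[ 5.78 25.84  5.66] [  6.07  -4.17 105.  ]
```

Next I'll raise it and level the tool.

{"method": "servo_tool", "body": {"moves": [{"dx": 0.2,"dy": 0,"dz": 2,"ax": 0,"ay": 0,"az": 0,"jaw": 0},{"dx": 0.4,"dy": 0,"dz": 4,"ax": 0,"ay": 0,"az": 0,"jaw": 0},{"dx": 0.5,"dy": 0,"dz": 5.3,"ax": 0.3,"ay": -2,"az": 0,"jaw": 0},{"dx": 0.5,"dy": 0,"dz": 5.7,"ax": 0.6,"ay": -4,"az": 0,"jaw": 0},{"dx": 0.5,"dy": 0.3,"dz": 5.7,"ax": 0.9,"ay": -6,"az": 0,"jaw": 0},{"dx": 0.5,"dy": 0.3,"dz": 5.7,"ax": 0.9,"ay": -6,"az": 0,"jaw": 0}]}}

```text
time: 11.85
ee_pos: [512.3, 25.3, 503.4]
orientation: [-2.515, -1.863, -0.003]
wrist_force: [-1.0, 0.5, -0.8]
finger_gap: 12.4
```

```bash
python3 - <<'E'
from g import *
T=Cam("top");T.save("t16.png"); 
s=manip.state(); print(s['time'],s['ee_pos'],s['wrist_force'])
r=R.from_matrix(np.array([[-0.9995,.0324,0],[.0324,.9995,0],[0,0,-1]]))
print(*delta(np.array([565.4,280.4,503]),r))
E
```

```text
11.9 [512.20856125  25.08660208 503.02526627] [ 0.24515021 -0.247338   -1.0264066 ]
[ 5.32 25.53 -0.  ] [-1.0000e-02 -8.3000e-01  1.0507e+02]
```

View pics/t16.png

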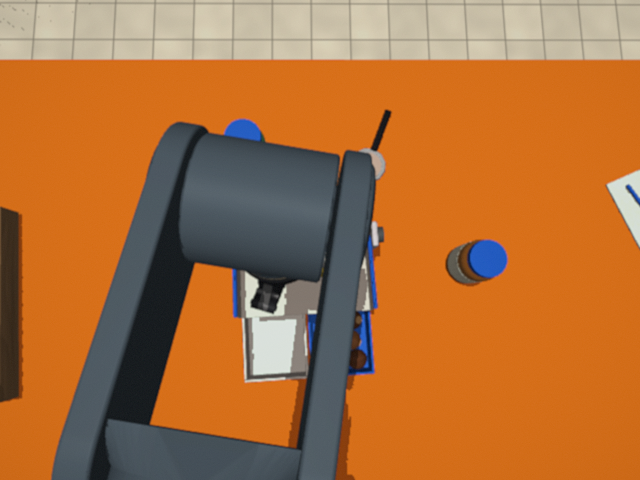

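The bowl is back, the jars and lens are where they were, and the white tray looks empty. I'll carry the card back over the rack.

{"method": "servo_tool", "body": {"moves": [{"dx": 0.2,"dy": 1,"dz": 0,"ax": 0,"ay": 0,"az": 4,"jaw": 0},{"dx": 0.6,"dy": 2.8,"dz": 0,"ax": 0,"ay": 0,"az": 11,"jaw": 0},{"dx": 1,"dy": 4.8,"dz": 0,"ax": 0,"ay": 0,"az": 18,"jaw": 0},{"dx": 1.4,"dy": 7,"dz": 0,"ax": 0,"ay": 0,"az": 25,"jaw": 0},{"dx": 1.9,"dy": 9.2,"dz": 0,"ax": 0,"ay": 0,"az": 32,"jaw": 0},{"dx": 2.3,"dy": 11.4,"dz": 0,"ax": 0,"ay": 0,"az": 39,"jaw": 0},{"dx": 2.8,"dy": 13.5,"dz": 0,"ax": 0,"ay": 0,"az": 46,"jaw": 0},{"dx": 3.2,"dy": 15.5,"dz": 0,"ax": 0,"ay": 0,"az": 53,"jaw": 0},{"dx": 3.6,"dy": 17.5,"dz": 0,"ax": 0,"ay": 0,"az": 60,"jaw": 0},{"dx": 4,"dy": 19.5,"dz": 0,"ax": 0,"ay": 0,"az": 67,"jaw": 0},{"dx": 4.4,"dy": 21.5,"dz": 0,"ax": 0,"ay": 0,"az": 74,"jaw": 0},{"dx": 4.8,"dy": 23,"dz": 0,"ax": 0,"ay": 0,"az": 80,"jaw": 0}]}}

```text
time: 12.9
ee_pos: [560.3, 256.6, 501.8]
orientation: [-0.719, -3.046, 0.014]
wrist_force: [0.7, 0.9, -0.5]
finger_gap: 12.6
```

```bash
python3 - <<'E'
from g import *
s=manip.state(); print(s['time'],s['ee_pos'],s['finger_gap'])
r=R.from_matrix(np.array([[-0.9995,.0324,0],[.0324,.9995,0],[0,0,-1]]))
print(*delta(np.array([565.4,280.4,503]),r))
E
```

```text
12.9 [560.2765805  256.58222407 501.76782131] 12.623137464266557
[0.51 2.38 0.12] [ 0.52 -0.69 24.69]
```

{"method": "servo_tool", "body": {"moves": [{"dx": 0.2,"dy": 0.8,"dz": 0.1,"ax": 0.2,"ay": -0.2,"az": 6,"jaw": 0},{"dx": 0.3,"dy": 1.5,"dz": 0.1,"ax": 0.3,"ay": -0.4,"az": 12,"jaw": 0},{"dx": 0.4,"dy": 2.1,"dz": 0.1,"ax": 0.4,"ay": -0.6,"az": 18,"jaw": 0},{"dx": 0.5,"dy": 2.4,"dz": 0.1,"ax": 0.5,"ay": -0.7,"az": 23,"jaw": 0},{"dx": 0.5,"dy": 2.4,"dz": 0.1,"ax": 0.5,"ay": -0.7,"az": 24.7,"jaw": 0},{"dx": 0.5,"dy": 2.4,"dz": 0.1,"ax": 0.5,"ay": -0.7,"az": 24.7,"jaw": 0},{"dx": 0.5,"dy": 2.4,"dz": 0.1,"ax": 0.5,"ay": -0.7,"az": 24.7,"jaw": 0},{"dx": 0.5,"dy": 2.4,"dz": 0.1,"ax": 0.5,"ay": -0.7,"az": 24.7,"jaw": 0}]}}

```text
time: 13.57
ee_pos: [565.3, 280.5, 502.1]
orientation: [-0.052, -3.14, 0.002]
wrist_force: [-0.0, -0.4, -0.9]
finger_gap: 12.6
```

```bash
python3 - <<'E'
from g import *
r=R.from_matrix(np.array([[-0.9995,.0324,0],[.0324,.9995,0],[0,0,-1]]))
print(*delta(np.array([565.4,280.4,503]),r)); s=manip.state(); print(s['time'],s['ee_pos'],s['finger_gap'])
W=Cam("wrist");W.save("w17.png"); S=Cam("scene"); S.save("s17.png",(380,40,560,320),2.1)
rt=R.from_rotvec(s['orientation'])
for c in ((77.5,0,L-90),(-77.5,0,L-90),(77.5,0,L),(-77.5,0,L)):
  X=s['ee_pos']+rt.apply(c); print(X.round(1),((S.proj(X)-[380,40])*2.1).round(0))
E
```

```text
[ 0.01 -0.01  0.09] [ 0.06 -0.07  0.04]
13.5667 [565.32071446 280.45216175 502.081366  ] 12.634815633896796
[487.7 282.8 332. ] [193.  88.]
[642.6 277.7 331.8] [247. 172.]
[487.5 282.8 242. ] [180. 185.]
[642.5 277.6 241.8] [230. 277.]
```

View pics/w17.png

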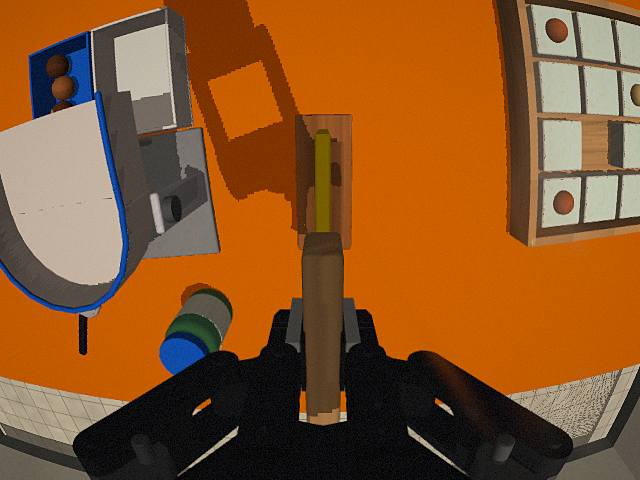

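View pics/s17.png

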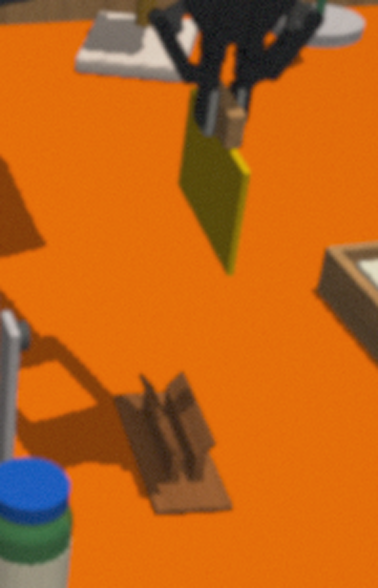

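The card hasn't slipped: its corners match prediction within 2–4 px. I'll lower it over the slot.

{"method": "servo_tool", "body": {"moves": [{"dx": 0,"dy": 0,"dz": -1.5,"ax": 0,"ay": 0,"az": 0,"jaw": 0},{"dx": 0,"dy": 0,"dz": -4,"ax": 0,"ay": 0,"az": 0,"jaw": 0},{"dx": 0,"dy": 0,"dz": -7,"ax": 0,"ay": 0,"az": 0,"jaw": 0},{"dx": 0,"dy": 0,"dz": -10,"ax": 0,"ay": 0,"az": 0,"jaw": 0},{"dx": 0,"dy": 0,"dz": -13,"ax": 0,"ay": 0,"az": 0,"jaw": 0},{"dx": 0,"dy": 0,"dz": -15.5,"ax": 0,"ay": 0,"az": 0,"jaw": 0},{"dx": 0,"dy": 0,"dz": -17,"ax": 0,"ay": 0,"az": 0,"jaw": 0},{"dx": 0,"dy": 0,"dz": -17.5,"ax": 0,"ay": 0,"az": 0,"jaw": 0},{"dx": 0,"dy": 0,"dz": -17.5,"ax": 0,"ay": 0,"az": 0,"jaw": 0},{"dx": 0,"dy": 0,"dz": -17.5,"ax": 0,"ay": 0,"az": 0,"jaw": 0}]}}

```text
time: 14.5
ee_pos: [565.9, 280.5, 328.2]
orientation: [0.052, 3.14, -0.0]
wrist_force: [0.9, 0.2, -1.1]
finger_gap: 12.2
```

```bash
python3 - <<'E'
from g import *
r=R.from_matrix(np.array([[-0.9995,.0324,0],[.0324,.9995,0],[0,0,-1]]))
print(*delta(np.array([565.4,280.4,268.5]),r)); s=manip.state(); print(s['time'],s['ee_pos'],s['wrist_force'])
W=Cam("wrist");W.save("w18.png",(220,80,420,330),2.3)
E
```

```text
[-0.05 -0.01 -5.97] [0.02 0.05 0.04]
14.5 [565.85295636 280.45971765 328.17357799] [ 0.88705219  0.19676297 -1.0696514 ]
```

View pics/w18.png

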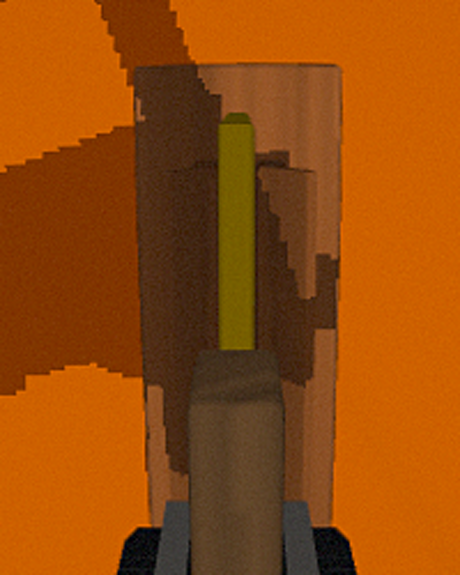

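The card is centred over the slot (crop column 237, against rack edges at 136 and 340). I'll lower it in.

{"method": "servo_tool", "body": {"moves": [{"dx": -0.05,"dy": 0,"dz": -1.5,"ax": 0,"ay": 0,"az": 0,"jaw": 0},{"dx": -0.05,"dy": 0,"dz": -3,"ax": 0,"ay": 0,"az": 0,"jaw": 0},{"dx": -0.05,"dy": 0,"dz": -4.2,"ax": 0,"ay": 0,"az": 0,"jaw": 0},{"dx": -0.05,"dy": 0,"dz": -5.2,"ax": 0,"ay": 0,"az": 0,"jaw": 0},{"dx": -0.05,"dy": 0,"dz": -5.7,"ax": 0,"ay": 0,"az": 0,"jaw": 0},{"dx": -0.05,"dy": 0,"dz": -5.8,"ax": 0,"ay": 0,"az": 0,"jaw": 0},{"dx": -0.05,"dy": 0,"dz": -5.8,"ax": 0,"ay": 0,"az": 0,"jaw": 0}]}}

```text
time: 15.13
ee_pos: [565.7, 280.6, 270.9]
orientation: [0.052, 3.139, 0.0]
wrist_force: [-0.2, -0.1, -1.0]
finger_gap: 12.2
```

```bash
python3 - <<'E'
from g import *
s=manip.state(); print(s['time'],s['ee_pos'],s['wrist_force'],s['moment'])
S=Cam("scene"); S.save("s19.png",(400,120,540,310),3)
E
```

```text
15.1333 [565.65493925 280.57563159 270.87326981] [-0.21592169 -0.08692176 -0.99082419] [ 0.00866316 -0.00407644  0.010633  ]
```

View pics/s19.png

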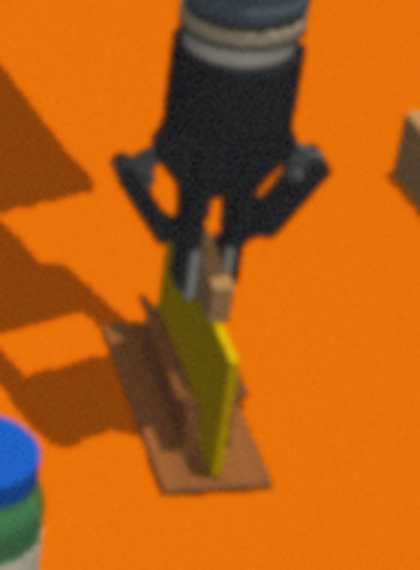

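The card is in the slot about 2–3 mm above its floor, with no contact force. I'll lower it until it touches.

{"method": "servo_tool", "body": {"moves": [{"dx": 0,"dy": 0,"dz": -0.15,"ax": 0,"ay": 0,"az": 0,"jaw": 0},{"dx": 0,"dy": 0,"dz": -0.25,"ax": 0,"ay": 0,"az": 0,"jaw": 0},{"dx": 0,"dy": 0,"dz": -0.25,"ax": 0,"ay": 0,"az": 0,"jaw": 0}]}}

```text
time: 15.43
ee_pos: [565.9, 280.7, 269.1]
orientation: [0.052, 3.137, 0.001]
wrist_force: [-0.9, -0.4, -0.5]
finger_gap: 12.3
```

{"method": "servo_tool", "body": {"moves": [{"dx": 0,"dy": 0,"dz": -0.1,"ax": 0,"ay": 0,"az": 0,"jaw": 0},{"dx": 0,"dy": 0,"dz": -0.15,"ax": 0,"ay": 0,"az": 0,"jaw": 0},{"dx": 0,"dy": 0,"dz": -0.15,"ax": 0,"ay": 0,"az": 0,"jaw": 0}]}}

```text
time: 15.68
ee_pos: [566.1, 280.7, 268.3]
orientation: [0.052, 3.137, 0.001]
wrist_force: [-0.5, -0.7, 3.5]
finger_gap: 12.7
```

It's touching at 3.5 N, the same as when I picked it up. Release slowly, then rise.

{"method": "servo_tool", "body": {"moves": [{"dx": 0,"dy": 0,"dz": 0,"ax": 0,"ay": 0,"az": 0,"jaw": 0.2},{"dx": 0,"dy": 0,"dz": 0,"ax": 0,"ay": 0,"az": 0,"jaw": 0.3},{"dx": 0,"dy": 0,"dz": 0,"ax": 0,"ay": 0,"az": 0,"jaw": 0.5},{"dx": 0,"dy": 0,"dz": 0,"ax": 0,"ay": 0,"az": 0,"jaw": 0.7},{"dx": 0,"dy": 0,"dz": 0,"ax": 0,"ay": 0,"az": 0,"jaw": 1},{"dx": 0,"dy": 0,"dz": 0,"ax": 0,"ay": 0,"az": 0,"jaw": 1},{"dx": 0,"dy": 0,"dz": 0,"ax": 0,"ay": 0,"az": 0,"jaw": 1},{"dx": 0,"dy": 0,"dz": 0,"ax": 0,"ay": 0,"az": 0,"jaw": 1}]}}

```text
time: 16.35
ee_pos: [566.1, 280.7, 268.3]
orientation: [0.052, 3.137, 0.001]
wrist_force: [-0.4, 0.7, 0.0]
finger_gap: 85.5
```

```bash
python3 - <<'E'
from g import *
s=manip.state(); print(s['time'],s['ee_pos'],s['finger_gap'],s['wrist_force'])
W=Cam("wrist");W.save("w20.png")
E
```

```text
16.35 [566.08744843 280.73830478 268.27169305] 85.45550720264823 [-0.44530948  0.7035045   0.01505094]
```

View pics/w20.png

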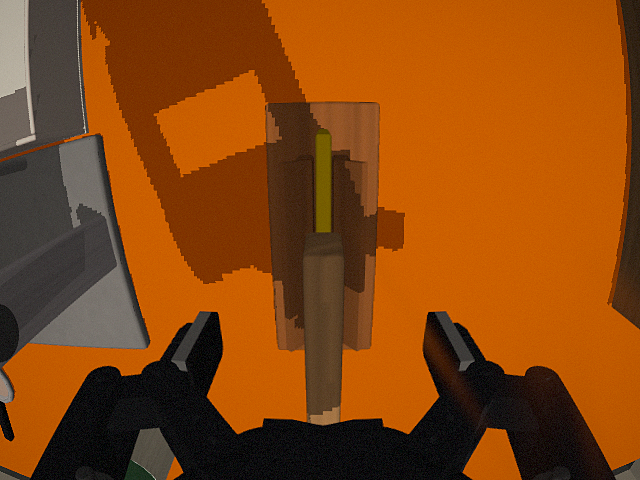

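The card stands upright and free. I'll go up and then aside for a final check.

{"method": "servo_tool", "body": {"moves": [{"dx": 0,"dy": 0,"dz": 1.5,"ax": 0,"ay": 0,"az": 0,"jaw": 1},{"dx": 0,"dy": 0,"dz": 4,"ax": 0,"ay": 0,"az": 0,"jaw": 1},{"dx": 0,"dy": 0,"dz": 7,"ax": 0,"ay": 0,"az": 0,"jaw": 1},{"dx": 0,"dy": 0,"dz": 10,"ax": 0,"ay": 0,"az": 0,"jaw": 1},{"dx": 0,"dy": 0,"dz": 13,"ax": 0,"ay": 0,"az": 0,"jaw": 1},{"dx": -2,"dy": 2,"dz": 15,"ax": 0,"ay": 0,"az": 0,"jaw": 1},{"dx": -5,"dy": 5,"dz": 15,"ax": 0,"ay": 0,"az": 0,"jaw": 1},{"dx": -8,"dy": 8,"dz": 15,"ax": 0,"ay": 0,"az": 0,"jaw": 1},{"dx": -11,"dy": 11,"dz": 15,"ax": 0,"ay": 0,"az": 0,"jaw": 1},{"dx": -14,"dy": 14,"dz": 15,"ax": 0,"ay": 0,"az": 0,"jaw": 1},{"dx": -17,"dy": 17,"dz": 15,"ax": 0,"ay": 0,"az": 0,"jaw": 1},{"dx": -20,"dy": 20,"dz": 15,"ax": 0,"ay": 0,"az": 0,"jaw": 1}]}}

```text
time: 17.4
ee_pos: [367.6, 478.5, 418.5]
orientation: [0.052, 3.136, 0.001]
wrist_force: [1.3, -0.0, -0.5]
finger_gap: 85.5
```

{"method": "servo_tool", "body": {"moves": [{"dx": -3,"dy": 3,"dz": 0,"ax": 0,"ay": 0,"az": 0,"jaw": 1},{"dx": -6,"dy": 4,"dz": 0,"ax": 0,"ay": 0,"az": 0,"jaw": 1},{"dx": -7,"dy": 5,"dz": 0,"ax": 0,"ay": 0,"az": 0,"jaw": 1},{"dx": -7,"dy": 5,"dz": 0,"ax": 0,"ay": 0,"az": 0,"jaw": 1},{"dx": -7,"dy": 5,"dz": 0,"ax": 0,"ay": 0,"az": 0,"jaw": 1},{"dx": -7,"dy": 5,"dz": 0,"ax": 0,"ay": 0,"az": 0,"jaw": 1}]}}

```text
time: 17.9
ee_pos: [298.7, 528.1, 418.5]
orientation: [0.053, 3.136, 0.001]
wrist_force: [0.9, -0.2, 0.6]
finger_gap: 85.4
```

```bash
python3 - <<'E'
from g import *
T=Cam("top");T.save("t21.png"); S=Cam("scene"); S.save("s21.png")
s=manip.state(); print(s['time'],s['ee_pos'],s['finger_gap'],s['wrist_force'])
E
```

```text
18.0 [299.20983711 527.76483986 418.42750991] 85.26200443237174 [ 0.23832175 -0.47875452 -0.61012999]
```

View pics/t21.png

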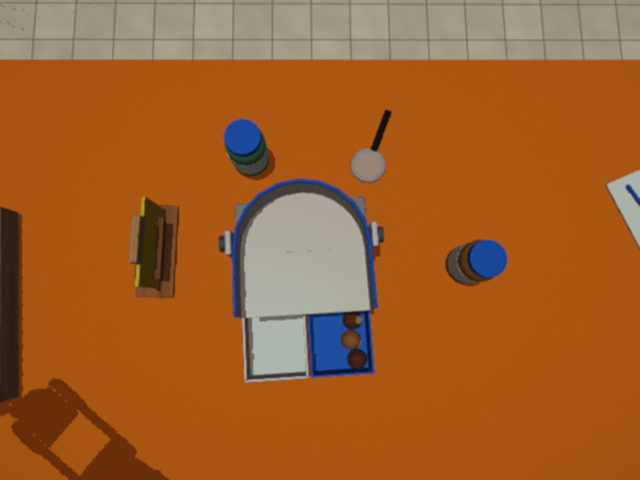

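View pics/s21.png

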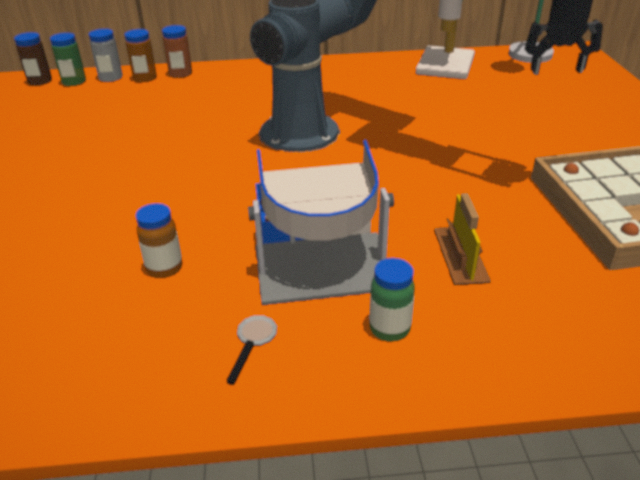

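Three seeds are in clear view. The fourth should be under the lip, so I'll check its ray from the tipped picture.

```bash
python3 - <<'E'
from g import *
T=Cam("top"); Rs=R.from_euler('z',phi)
im=cv2.imread("pics/t15.png"); 
for q in ((250,137),(280,135),(300,135),(280,130),(280,142),(260,200),(250,300),(420,150)):
    p=np.array(q)/5+[300,280]; X=T.onz(p,30); l=Rs.inv().apply(X-[O[0],O[1],0]); print(q,im[q[1],q[0]],l.round(1))
hsv=cv2.cvtColor(im,cv2.COLOR_BGR2HSV)
cv2.imwrite("pics/t15z.png",cv2.resize(im[100:260,190:370],None,fx=4,fy=3.5,interpolation=cv2.INTER_CUBIC))
for p in ((352,320),(350,340),(357,359)):
    X=T.onz(p,22); print(Rs.inv().apply(X-[O[0],O[1],0]).round(1))
E
```

```text
(250, 137) [33 35 70] [-115.4  -78.    30. ]
(280, 135) [22 44 86] [-115.4  -88.9   30. ]
(300, 135) [42 35 65] [-115.9  -96.2   30. ]
(280, 130) [57 70 97] [-113.6  -89.1   30. ]
(280, 142) [36 49 93] [-117.9  -88.7   30. ]
(260, 200) [27 46 81] [-138.2  -80.    30. ]
(250, 300) [ 47  82 136] [-173.3  -73.7   30. ]
(420, 150) [ 19  95 186] [-124.  -139.5   30. ]
[-138.5  -80.7   22. ]
[-173.9  -74.4   22. ]
[-208.2  -84.6   22. ]
```

View pics/t15z.png

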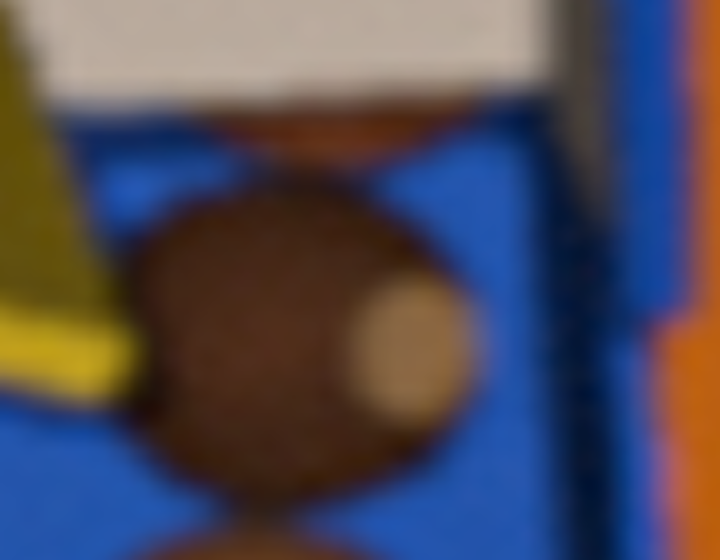

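The enlarged picture shows the reddish fourth seed inside the blue tray. Its front edge is about 118 mm before the hinge, where a ball against the back wall would be. I'm handing in.

```bash
python3 -c "
from cell import hand_in
print(hand_in())"
```

```text
the job is handed in; nothing more can be done
None
```

The job is handed in, at about 18 s on the robot's clock. `hand_in()` gives no verdict, so the results below are from my own checks.

- **Tipping:** I took the card from its rack and set it across the bowl's mouth at 20°, leaving a gap of about 46 mm on the blue side. The bowl was tipped to about 0.45 rad, where the force jumped from 7 N to 11.5 N at the stop.
- **Force on the stop:** One further press peaked at a measured 34 N. Backing off took it to 7 N, below firm contact, so I pressed again to about 12 N. It stayed under the 50 N limit throughout.
- **Seeds:** In the last pictures the bowl is empty and the white tray looks empty. Three seeds are in plain view in the blue tray. The lip hides the fourth in those pictures, but an earlier one with the bowl tipped shows it inside the blue tray against the back wall.
- **Card and bystanders:** The bowl is back at rest. The card stands upright and free in its rack, and the gripper is well clear. Both jars and the lens look unmoved.

The first move call was refused for a missing-keys format error and moved nothing. No check disagreed with the others.

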